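# Feed a composite maize sample to the cutting mill

### The arm

A 6-joint arm with a two-finger parallel gripper is mounted at the origin on the work surface. World frame = base frame: x ahead of the robot, y to its left, z up, the work surface at z = 0. Lengths are in m, angles in degrees, forces in N, time in s.
With the tool pointing down it reaches from about 0.375 to 0.9 m from the base axis. Payload 3.1 kg.
Tool frame: the origin (TCP) lies at the very end of the fingers, on their centre line; the grasp point (between the pads) lies 19 mm behind it; z points along the fingers, y is the line along which they close (so a half turn about z gives the same grasp; the last joint's range is limited). The gripper opens to 87 mm and grips with 3 to 60 N. Pads are 19 mm wide; open, the fingers measure 117 mm over their backs; the gripper's body (75 mm by 190 mm) begins 51 mm behind the grasp point.
Start: joints at [-80.988, 30.224, 82.088, -0, 67.689, -10.227], TCP at [0.206, -0.59, 0.202] pointing down, gripper open.
Joint ranges: [-176.69, 176.69], [-43.24, 126.21], [12.49, 139.97], [-82, 262], [0, 151.66], [-163.58, 163.58]. Speed limits (degrees/s): [159.86, 159.86, 180, 180, 180, 180].

### API

Orientations are given as a 3x3 rotation matrix whose columns are the frame's x, y, z axes.
In Python, from rig import readout, viewer, ticket gives the robot as it stands.
- The arm moves only by the tool send_rows, never from a script. Its argument "moves" is a list of rows, each a list of 6 numbers: the shift along the tool's x, y, z in units of 250 mm (1.0 is 250 mm), then the turn, a rotation vector about the tool's x, y, z in units of 90 degrees (1.0 is 90 degrees). A call has 1 to 12 rows; each row is the pose to reach, as a shift and turn from the pose commanded when the call began, along the tool's axes at that moment; what a row does not reach only later rows make up. A row lasts 1/10 s, in which the tool goes at most 50 mm and 8.59 degrees, less where a joint would pass 70% of its speed; a pose out of reach is approached as far as the arm can. A call with a number of a shift or a turn outside -1 to 1 is refused whole. A call with a gripper value outside its range is refused whole. "grip" is the opening, from 0 (shut) to 1 (fully open), set as the call begins (left out, the last holds). The fingers move at their own pace and stop on an object; the grip force is fixed at half the most. Time passes only in rows, so rows that repeat a pose let the fingers close. It gives the time, the measured TCP pose, the force, the opening and the grip force at its end, in the units of the state.
- readout.read_state(): the state, without advancing time (a new reading comes with each control period).
- viewer.capture(name): name is "scene" or "side" or "wrist"; returns (picture, depth): 400x640x3 uint8, red, green, blue; 400x640 float32, m along the optical axis (not along the pixel's ray), 0 where there is no reading.
- viewer.camera_info(name): a dict with "fx", "fy", "cx", "cy" (pixels), "R" (3x3) and "t" (3): a world point X has camera coordinates R X + t; the wrist camera has in their place "tool_from_camera" (4x4, takes a point from camera to tool coordinates, whose origin is the TCP and whose axes are the flange's). Camera axes: x right, y down, z forward; pixel columns grow to the right and rows downward; lengths in m; the calibration is good to about 2 mm. A picture is of the moment at which its call begins: read the wrist's pose just before it. camera_info takes no time and is no camera call.
- ticket.hand_in(): hands the job in; it is judged then, once.
The state is a dict: "time_s": time; "joint_positions": joint angles; "qvel": joint speeds; "tau": joint torques, N m; "position": TCP position; "tcp_rot": TCP orientation; "force": force on the tool from outside, world axes, zero at the start; "moment": the same for the moment, N m; "opening": opening from 0.0 (shut) to 1.0 (fully open); "grasp_force": force on a finger pad.
Only numpy, scipy, OpenCV 4.12 (cv2) and the standard library are available. Lean on these libraries where they do the work, as an engineer would, in place of code of your own. Each camera call takes 0.05 s, during which the arm holds its last target. There are 200 camera calls.

### The job

The cutting mill on the bench has just been cleaned and now has to be fed and started. Push its chamber door shut until it snaps home on its catch; then tip every tray that holds maize cob pieces into the feed hopper, so that all pieces lie down inside it, and set the trays back upright on the blue mat. When every piece is in, press the green start button on top of the mill fully in and let go; leave the other things on the bench where they are.

Things in the scene. Friction and masses are not known exactly. Their poses are not given: they have to be found in the camera images.
- hopper (a point): Centre of the feed hopper's mouth, level with its rim 190 mm above the bench. Axes of the mill: x front (robot side) to back, y to its left, z up. Mouth inside: 180 mm in x, 190 mm in y; 5 mm rim bar on three sides, the white chamber housing (206 mm high) on the +y side. Its floor, a chute plate, falls from 66 mm below the rim at -y to 140 mm below it at +y. Nothing before or behind it is higher.
- mill_door (a joint): Hinge of the mill's white chamber door, rad: 0 shut and seated, positive open (free edge swung towards the robot). Door 190 mm wide, 165 high, 14 thick, top edge 190 mm above the bench, blue panel, black bar handle near the free edge. Swings with little friction; in the last 0.1 rad a steel nose must be pushed past a sprung roller (about 10 N near the free edge), then snaps in and stays at 0.
- door_hinge (a point): Point on the door's upright hinge axis (its left, +y, edge), 165 mm above the bench. The frame turns with the door: -y runs along the door to its free edge, -x points out of its outer face.
- door_push (a point): Point on the door's outer face, a good place to push: 155 mm from the hinge axis, 25 mm below the door's top edge, above the handle (which spans 50 to 130 mm above the bench and stands 40 mm off the face). Same axes as door_hinge.
- start (a joint): Travel of the green start button, m: 0 is out, 0.006 fully in; it springs back. Fully in takes about 5 N, straight down.
- start_top (a point): Centre of the top face of the green start button (30 mm across, in a black collar), on top of the chamber housing, about 231 mm above the bench. A red mushroom stop button on a yellow disc stands 110 mm behind it and plays no part.
- mat: Blue sample mat, 270 mm (its x) by 450 mm (its y), 2 mm thick, fixed to the bench. Origin at the centre of its underside.
- tray1: Aluminium tray: 150 mm long (x), 110 wide (y), 45 deep, 0.26 kg. Origin: centre of underside. At its -x end the floor rises at 30 degrees to an open pouring lip 36 mm high, 77 mm from the origin; the rest is walled. Black handle bar along y: 14 mm thick in x, 16 high, 100 clear length, centre at x +10 mm, z 107 mm. Tipped lip-down by 75 to 95 degrees, the pieces slide out.
- tray2: Aluminium tray: 150 mm long (x), 110 wide (y), 45 deep, 0.26 kg. Origin: centre of underside. At its -x end the floor rises at 30 degrees to an open pouring lip 36 mm high, 77 mm from the origin; the rest is walled. Black handle bar along y: 14 mm thick in x, 16 high, 100 clear length, centre at x +10 mm, z 107 mm. Tipped lip-down by 75 to 95 degrees, the pieces slide out.
- tray3: Aluminium tray: 150 mm long (x), 110 wide (y), 45 deep, 0.26 kg. Origin: centre of underside. At its -x end the floor rises at 30 degrees to an open pouring lip 36 mm high, 77 mm from the origin; the rest is walled. Black handle bar along y: 14 mm thick in x, 16 high, 100 clear length, centre at x +10 mm, z 107 mm. Tipped lip-down by 75 to 95 degrees, the pieces slide out.
- cob1: Piece of dry yellow maize cob, a cylinder 38 mm across and 46 mm long along its x axis, 35 g, may be absent; origin at its centre. If there, it starts in tray1 and rolls easily.
- cob2: Piece of dry yellow maize cob, a cylinder 38 mm across and 46 mm long along its x axis, 35 g, may be absent; origin at its centre. If there, it starts in tray1 and rolls easily.
- cob3: Piece of dry yellow maize cob, a cylinder 38 mm across and 46 mm long along its x axis, 35 g, may be absent; origin at its centre. If there, it starts in tray1 and rolls easily.
- cob4: Piece of dry yellow maize cob, a cylinder 38 mm across and 46 mm long along its x axis, 35 g, may be absent; origin at its centre. If there, it starts in tray2 and rolls easily.
- cob5: Piece of dry yellow maize cob, a cylinder 38 mm across and 46 mm long along its x axis, 35 g, may be absent; origin at its centre. If there, it starts in tray2 and rolls easily.
- cob6: Piece of dry yellow maize cob, a cylinder 38 mm across and 46 mm long along its x axis, 35 g, may be absent; origin at its centre. If there, it starts in tray2 and rolls easily.
- cob7: Piece of dry yellow maize cob, a cylinder 38 mm across and 46 mm long along its x axis, 35 g, may be absent; origin at its centre. If there, it starts in tray3 and rolls easily.
- cob8: Piece of dry yellow maize cob, a cylinder 38 mm across and 46 mm long along its x axis, 35 g, may be absent; origin at its centre. If there, it starts in tray3 and rolls easily.
- cob9: Piece of dry yellow maize cob, a cylinder 38 mm across and 46 mm long along its x axis, 35 g, may be absent; origin at its centre. If there, it starts in tray3 and rolls easily.
- sample_box: Whitish translucent lidded sample box, 134 by 94 mm, 48 mm high, origin under its centre; not part of the job, leave it standing.
- reagent: Amber reagent bottle, 64 mm across, 130 mm high, origin under its centre; not part of the job, leave it standing.
- beaker: Glass beaker, 70 mm across, 90 mm high, origin under its centre; not part of the job, leave it standing.
- jar: White jar with a green lid, 76 mm across, 90 mm high, origin under its centre; not part of the job, leave it standing.

How it is judged (in metres and radians):
On the way, in this order (a step that is already met when the one before it is completed fails the run):
1. the mill's chamber door is shut on its catch (value of joint mill_door below 0.03 rad), for 0.5 s.
2. every cob piece is down in the feed hopper, the door still shut (value of joint mill_door below 0.03 rad and x of cob1 in the frame of hopper between -0.088 and 0.088 m and y of cob1 in the frame of hopper between -0.095 and 0.095 m and z of cob1 in the frame of hopper between -0.16 and -0.01 m and x of cob2 in the frame of hopper between -0.088 and 0.088 m and y of cob2 in the frame of hopper between -0.095 and 0.095 m and z of cob2 in the frame of hopper between -0.16 and -0.01 m and x of cob3 in the frame of hopper between -0.088 and 0.088 m and y of cob3 in the frame of hopper between -0.095 and 0.095 m and z of cob3 in the frame of hopper between -0.16 and -0.01 m and x of cob4 in the frame of hopper between -0.088 and 0.088 m and y of cob4 in the frame of hopper between -0.095 and 0.095 m and z of cob4 in the frame of hopper between -0.16 and -0.01 m and x of cob5 in the frame of hopper between -0.088 and 0.088 m and y of cob5 in the frame of hopper between -0.095 and 0.095 m and z of cob5 in the frame of hopper between -0.16 and -0.01 m and x of cob6 in the frame of hopper between -0.088 and 0.088 m and y of cob6 in the frame of hopper between -0.095 and 0.095 m and z of cob6 in the frame of hopper between -0.16 and -0.01 m and x of cob7 in the frame of hopper between -0.088 and 0.088 m and y of cob7 in the frame of hopper between -0.095 and 0.095 m and z of cob7 in the frame of hopper between -0.16 and -0.01 m and x of cob8 in the frame of hopper between -0.088 and 0.088 m and y of cob8 in the frame of hopper between -0.095 and 0.095 m and z of cob8 in the frame of hopper between -0.16 and -0.01 m and x of cob9 in the frame of hopper between -0.088 and 0.088 m and y of cob9 in the frame of hopper between -0.095 and 0.095 m and z of cob9 in the frame of hopper between -0.16 and -0.01 m), for 0.3 s.
3. the green start button is pressed fully in (value of joint mill_door below 0.03 rad and value of joint start above 0.004 m), for 0.1 s.
At the end, for the whole second after the job is handed in: The chamber door is within 0.03 rad of closed; every cob piece lies still inside the feed hopper, its centre at least 10 mm below the rim; every tray stands upright (within 0.1 rad) and still with its middle over the blue mat (all of step 2 and linear speed of each of cob1, cob2, cob3, cob4, cob5, cob6, cob7, cob8, cob9, tray1, tray2, tray3 below 0.03 m/s and angle between each of tray1, tray2, tray3's own z axis and vertical below 0.1 rad and height (world z) of each of tray1, tray2, tray3 below 0.012 m and x of tray1 in the frame of mat between -0.135 and 0.135 m and y of tray1 in the frame of mat between -0.225 and 0.225 m and x of tray2 in the frame of mat between -0.135 and 0.135 m and y of tray2 in the frame of mat between -0.225 and 0.225 m and x of tray3 in the frame of mat between -0.135 and 0.135 m and y of tray3 in the frame of mat between -0.225 and 0.225 m); the robot touches nothing.
It fails at once if the sample box is shoved more than 4 cm or knocked over (distance of sample_box from where it was at the start of the episode above 0.04 m or angle between sample_box's own z axis and vertical above 0.5 rad).
It fails at once if the amber reagent bottle is shoved more than 4 cm or knocked over (distance of reagent from where it was at the start of the episode above 0.04 m or angle between reagent's own z axis and vertical above 0.5 rad).
It fails at once if the glass beaker is shoved more than 4 cm or knocked over (distance of beaker from where it was at the start of the episode above 0.04 m or angle between beaker's own z axis and vertical above 0.5 rad).
It fails at once if the white jar is shoved more than 4 cm or knocked over (distance of jar from where it was at the start of the episode above 0.04 m or angle between jar's own z axis and vertical above 0.5 rad).
Of cob1, cob2, cob3, cob4, cob5, cob6, cob7, cob8, cob9 only 5 to 9 are there at a start; the rules pass over those that are not, and their reading is None.
At some moment in a run one of tray1, tray2, tray3 may be knocked a few centimetres aside while the robot is not near it.
It also fails if it takes over 210 s, if anything falls off the work surface, if the arm or the gripper's body presses on something with over 40 N, if the wrist force passes 120 N, or if a joint passes its speed limit or range.

## Working session

There is one attempt and no reset: what is moved stays moved. The work goes in short steps, Python scripts to look and compute and a tool call to move; the robot and the scene stay as the last step left them, time stands still between calls to the robot, and variables do not carry over. Pictures are saved under pics/ and viewed, at most 14 in all, crops included, and the job is handed in when it is done.

Besides the shell and the picture viewer there is one more tool, called after "Call:" as name(argument=value, ...), one argument or row to a line, values as JSON. send_rows: Moves the arm, as the interface text tells. Shifts and turns lie within -1 to 1; 1 stands for 250 mm of shift or 90 degrees of turn. Its arguments: {"type":"object","properties":{"moves":{"type":"array"},"grip":{"type":"number"}},"required":["moves"]}

```bash
ls; mkdir -p pics; cat > h.py <<'E'
import numpy as np, cv2
from rig import readout, viewer, ticket
from scipy.spatial.transform import Rotation as Rn
def cloud(name):
    s=readout.read_state(); p,d=viewer.capture(name); c=viewer.camera_info(name)
    v,u=np.mgrid[:400,:640]
    P=np.stack([(u-c['cx'])/c['fx']*d,(v-c['cy'])/c['fy']*d,d],-1)
    if 'R' in c: W=(P-np.array(c['t']))@np.array(c['R'])
    else:
        T=np.array(c['tool_from_camera']); W=P@T[:3,:3].T+T[:3,3]
        W=W@np.array(s['tcp_rot']).T+np.array(s['position'])
    W[d==0]=np.nan
    return p,W
def save(n,p): cv2.imwrite('pics/'+n+'.png',cv2.cvtColor(p,cv2.COLOR_RGB2BGR))
def rel(pos,R=None):
    """row for absolute target from current pose"""
    s=readout.read_state(); R0=np.array(s['tcp_rot']); 
    sh=R0.T@(np.array(pos)-np.array(s['position']))/.25
    rv=np.zeros(3) if R is None else Rn.from_matrix(R0.T@np.array(R)).as_rotvec()/(np.pi/2)
    return np.round(np.r_[sh,rv],3)
E
python3 - <<'E'
from h import *
for n in ('scene','side'):
    p,W=cloud(n); save(n+'0',p); np.save(n+'0.npy',W); c=viewer.camera_info(n); print(n,c)
s=readout.read_state(); print(s)
print(viewer.camera_info('wrist'))
E
```

```text
pics
scene {'fx': 514.7933721680716, 'fy': 514.7933721680716, 'cx': 324.00024459562985, 'cy': 198.13590747265786, 'R': array([[ 0.6383062 ,  0.76952447,  0.01993179],
       [ 0.55236616, -0.43983607, -0.70812136],
       [-0.53615   ,  0.4630079 , -0.70580937]]), 't': array([-0.30515259, -0.21940433,  1.89087099])}
side {'fx': 498.8821759613094, 'fy': 498.8821759613094, 'cx': 316.234264640183, 'cy': 207.42205945222864, 'R': array([[-0.92351296, -0.38327359, -0.01500558],
       [-0.29007566,  0.72347506, -0.62645028],
       [ 0.25095801, -0.5741822 , -0.77931693]]), 't': array([0.50885808, 0.30063008, 1.47141112])}
{'time_s': 0.1, 'joint_positions': array([-8.09867277e+01,  3.02749646e+01,  8.21499811e+01,  2.38415225e-03,
        6.76904663e+01, -1.02245642e+01]), 'qvel': array([ 0.0203104 , -0.10004029, -0.19010982,  0.03378064, -0.06774744,
       -0.06427173]), 'tau': array([-2.26035850e-04, -4.40987062e+01, -1.77149695e+01,  6.34814682e-02,
        5.33701340e-02, -4.77425817e-05]), 'position': array([ 0.20588581, -0.58935962,  0.20095014]), 'tcp_rot': array([[ 9.44164263e-01,  3.29474989e-01, -2.77548234e-04],
       [ 3.29474868e-01, -9.44162237e-01,  1.99547525e-03],
       [ 3.95408625e-04, -1.97550159e-03, -9.99997971e-01]]), 'force': array([ 0.22470361,  0.33736563, -0.06241492]), 'moment': array([ 0.04106826,  0.00348747, -0.02560976]), 'grasp_force': 0.0, 'opening': 1.0054119623395585}
{'fx': 344.8638714482647, 'fy': 344.8638714482647, 'cx': 317.69075921925264, 'cy': 203.7671713939372, 'tool_from_camera': array([[-9.68851928e-04, -9.70762565e-01, -2.40039796e-01,
         6.69005690e-02],
       [ 9.99999279e-01, -7.70162424e-04, -9.21540437e-04,
        -4.27534200e-04],
       [ 7.09727327e-04, -2.40040516e-01,  9.70762611e-01,
        -1.83699957e-01],
       [ 0.00000000e+00,  0.00000000e+00,  0.00000000e+00,
         1.00000000e+00]])}
```

View pics/scene0.png

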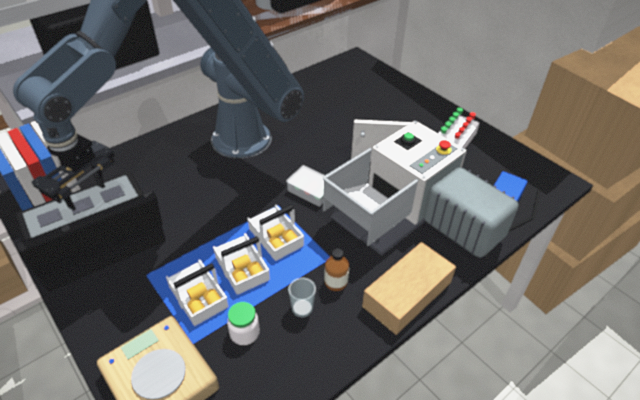

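View pics/side0.png

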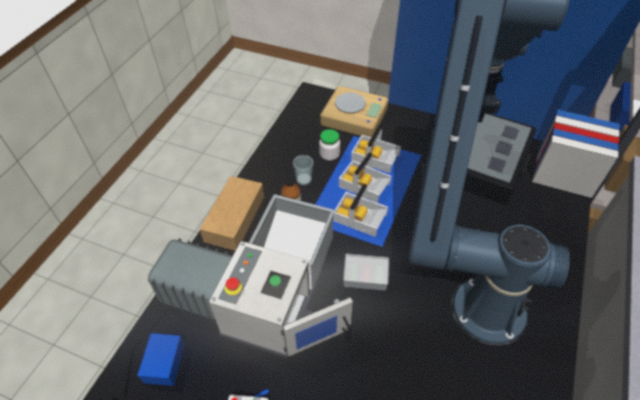

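The scene view shows three trays with cobs on the mat, around (195,290), (243,262) and (277,233). The mill is at (390,180), with its door open at (375,130). The side view shows the door at (318,325) and the sample box at (367,272). Next I'll measure from the merged clouds.

```bash
python3 - <<'E'
from h import *
out=np.zeros((600,600,3),np.uint8); hm=np.full((600,600),-1.)
for n in ('scene','side'):
    W=np.load(n+'0.npy'); img=cv2.imread('pics/%s0.png'%n); hsv=cv2.cvtColor(img,cv2.COLOR_BGR2HSV)
    h,s,v=hsv[...,0].astype(int),hsv[...,1],hsv[...,2]; x,y,z=W[...,0],W[...,1],W[...,2]
    def rep(l,m):
        k,lab,st,ce=cv2.connectedComponentsWithStats(m.astype(np.uint8))
        for i in range(1,k):
            if st[i,4]>=12: print(n,l,st[i,4],'px',ce[i].round(),'med',np.nanmedian(W[lab==i],0).round(4),'min',np.nanmin(W[lab==i],0).round(3),'max',np.nanmax(W[lab==i],0).round(3))
    rep('green',(h>45)&(h<85)&(s>100)&(z>.06)&(z<.26))
    rep('red',((h<6)|(h>174))&(s>120)&(z>.2)&(z<.3)&(x>.2))
    m=(h>100)&(h<125)&(s>150)&(abs(z)<.012)&(x>.0)&(x<1.2)
    rep('mat',m)
    if n=='side' or 1:
        pts=W[m][:,:2]; pts=pts[(abs(pts-np.median(pts,0))<.4).all(1)]; print('matrect',cv2.minAreaRect(pts.astype(np.float32)))
    rep('handle',(v<70)&(z>.095)&(z<.125)&(x>.35)&(x<.95)&(y<.0))
    rep('cob',(h>15)&(h<32)&(s>140)&(z>.0)&(z<.08)&(x>.3)&(x<.95)&(y<.15))
    m=(z>-.02)&(z<.28)
    u=((x-0.2)/.9*600); w=(599-(y+.6)/1.2*600) 
    ok=m&(u>=0)&(u<600)&(w>=0)&(w<600)
    for U,Wv,Z,C in zip(u[ok].astype(int),w[ok].astype(int),z[ok],img[ok]):
        for a in(0,1):
            for b in(0,1):
                if U+a<600 and Wv+b<600 and Z>hm[Wv+b,U+a]: hm[Wv+b,U+a]=Z; out[Wv+b,U+a]=C
g=np.clip(hm/.26*255,0,255).astype(np.uint8)
cv2.imwrite('pics/top0.png',np.hstack([cv2.resize(out,(400,533)),cv2.resize(cv2.applyColorMap(g,cv2.COLORMAP_JET),(400,533))]))
E
```

```text
scene green 127 px [452. 119.] med [0.4795 0.5899 0.0944] min [0.448 0.513 0.081] max [0.51  0.672 0.104]
scene green 59 px [408. 137.] med [0.5594 0.2547 0.2297] min [0.54  0.245 0.22 ] max [0.573 0.271 0.235]
scene green 515 px [241. 314.] med [ 0.6814 -0.4339  0.0901] min [ 0.647 -0.465  0.08 ] max [ 0.713 -0.4    0.096]
scene red 68 px [444. 144.] med [0.656  0.3078 0.2344] min [0.639 0.293 0.228] max [0.671 0.328 0.24 ]
scene mat 17 px [499. 177.] med [ 7.249e-01  5.731e-01 -4.000e-04] min [ 0.712  0.536 -0.003] max [0.735 0.613 0.004]
scene mat 5125 px [235. 278.] med [ 0.5579 -0.3675  0.002 ] min [ 0.348 -0.552 -0.008] max [ 0.634 -0.094  0.01 ]
matrect ((0.4910065531730652, -0.3237181305885315), (0.45729145407676697, 0.28072232007980347), 89.03707122802734)
scene handle 141 px [278. 214.] med [ 0.4839 -0.178   0.1162] min [ 0.474 -0.237  0.106] max [ 0.494 -0.129  0.123]
scene handle 155 px [240. 246.] med [ 0.5179 -0.3258  0.1163] min [ 0.505 -0.38   0.107] max [ 0.529 -0.277  0.122]
scene handle 180 px [193. 275.] med [ 0.5251 -0.4735  0.1157] min [ 0.516 -0.524  0.108] max
[... 1894 characters left out ...]
09] max [ 0.482 -0.125  0.121]
side cob 100 px [362. 147.] med [ 0.5612 -0.4774  0.0384] min [ 0.542 -0.502  0.018] max [ 0.577 -0.434  0.048]
side cob 76 px [376. 151.] med [ 0.5043 -0.464   0.0393] min [ 0.491 -0.497  0.012] max [ 0.529 -0.441  0.049]
side cob 92 px [350. 173.] med [ 0.5563 -0.3374  0.0387] min [ 0.54  -0.367  0.016] max [ 0.572 -0.295  0.047]
side cob 104 px [364. 178.] med [ 0.5009 -0.3247  0.0378] min [ 0.483 -0.363  0.008] max [ 0.527 -0.296  0.045]
side cob 135 px [345. 206.] med [ 0.5198 -0.1899  0.0394] min [ 0.503 -0.219  0.004] max [ 0.536 -0.146  0.048]
side cob 114 px [360. 212.] med [ 0.4636 -0.1752  0.0383] min [ 0.45  -0.204  0.02 ] max [ 0.486 -0.152  0.05 ]
```

View pics/top0.png

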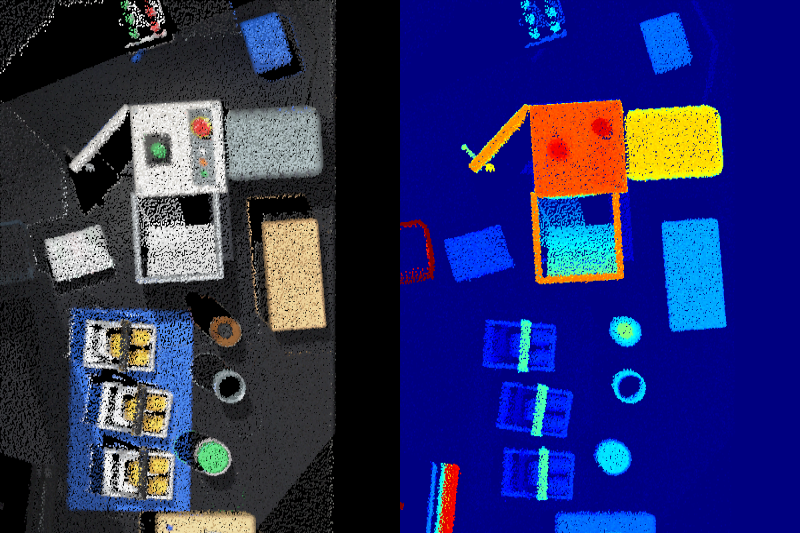

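The top-down map shows trays lying lip towards the robot. The mill's rim is nearly parallel to world axes, and the door is open about 45° at left front. Next are finer fits of the rim, door and handle yaws.

```bash
python3 - <<'E'
from h import *
A=[np.load(n+'0.npy').reshape(-1,3) for n in('scene','side')]
V=[cv2.imread('pics/%s0.png'%n).max(-1).ravel() for n in('scene','side')]
def box(l,lo,hi,dark=None):
    for i,W in enumerate(A):
        m=((W>lo)&(W<hi)).all(1)
        if dark: m&=V[i]<dark
        p=W[m]
        if len(p)>10:
            q=p[:,:2]; c=q.mean(0); w,v=np.linalg.eigh(np.cov((q-c).T)); d=v[:,1]
            r=cv2.minAreaRect(q.astype(np.float32))
            print(l,i,len(p),'mean',c.round(4),'dir',np.degrees(np.arctan2(d[1],d[0])).round(1),'rect',np.round(r[0],4),np.round(r[1],3),round(r[2],1))
box('rim',[.45,-.06,.183],[.75,.155,.2])
box('front rim',[.46,-.03,.183],[.52,.13,.2])
box('back rim',[.66,-.03,.183],[.75,.13,.2])
box('right rim',[.53,-.06,.183],[.67,0.0,.2])
box('housing',[.45,.12,.2],[.75,.40,.215])
box('door',[.3,.15,.175],[.485,.37,.194])
box('doorlow',[.3,.15,.14],[.47,.36,.17])
for x,y in((.48,-.175),(.513,-.323),(.521,-.472)): box('handle',[x-.05,y-.075,.098],[x+.05,y+.075,.125],70)
for x,y in((.48,-.175),(.513,-.323),(.521,-.472)): box('tray',[x-.11,y-.075,.03],[x+.1,y+.075,.047])
E
```

```text
rim 0 652 mean [0.6058 0.0268] dir 178.2 rect [0.6011 0.0609] [0.196 0.196] 2.6
rim 1 579 mean [0.5933 0.0337] dir 176.6 rect [0.5965 0.0637] [0.196 0.193] 3.6
front rim 0 178 mean [0.5107 0.0481] dir 93.5 rect [0.5099 0.0485] [0.012 0.154] 3.2
front rim 1 166 mean [0.504  0.0522] dir 93.8 rect [0.5051 0.0493] [0.014 0.16 ] 5.3
back rim 0 234 mean [0.6909 0.0322] dir 87.5 rect [0.6926 0.0465] [0.16 0.04] 80.9
back rim 1 183 mean [0.685  0.0417] dir 88.5 rect [0.6881 0.0495] [0.158 0.035] 82.3
right rim 0 182 mean [ 0.6034 -0.0304] dir -176.9 rect [ 0.6    -0.0292] [0.14  0.015] 1.6
right rim 1 166 mean [ 0.5996 -0.0254] dir -176.7 rect [ 0.6    -0.0262] [0.139 0.015] 2.8
housing 0 2653 mean [0.6106 0.2524] dir 141.4 rect [0.6041 0.2503] [0.203 0.231] 2.8
housing 1 4627 mean [0.5948 0.2706] dir 110.7 rect [0.5981 0.2653] [0.202 0.203] 3.9
door 0 309 mean [0.4238 0.2788] dir 47.7 rect [0.4275 0.2847] [0.182 0.03 ] 48.9
door 1 497 mean [0.4213 0.29  ] dir 47.4 rect [0.4222 0.2887] [0.188 0.017] 47.9
doorlow 0 317 mean [0.4141 0.2626] dir 49.7 rect [0.4266 0.2621] [0.15  0.039] 48.5
door
[... 416 characters left out ...]
012] 82.4
handle 0 180 mean [ 0.5247 -0.4726] dir 87.1 rect [ 0.5244 -0.472 ] [0.105 0.014] 87.4
handle 1 77 mean [ 0.5169 -0.4706] dir 87.6 rect [ 0.5175 -0.4704] [0.108 0.014] 87.9
tray 0 830 mean [ 0.484  -0.1835] dir 178.4 rect [ 0.4688 -0.1816] [0.109 0.16 ] 86.0
tray 1 691 mean [ 0.4694 -0.1756] dir 179.9 rect [ 0.4651 -0.1787] [0.113 0.155] 86.4
tray 0 929 mean [ 0.5204 -0.3286] dir 171.3 rect [ 0.5035 -0.3254] [0.108 0.159] 81.2
tray 1 595 mean [ 0.5046 -0.3239] dir 177.7 rect [ 0.5001 -0.3235] [0.116 0.156] 82.4
tray 0 1066 mean [ 0.5249 -0.4713] dir 177.3 rect [ 0.5119 -0.4697] [0.111 0.158] 85.1
tray 1 523 mean [ 0.5101 -0.4681] dir -176.6 rect [ 0.5067 -0.4722] [0.119 0.155] 87.5
```

```bash
cat >> h.py <<'E'
def Ry(yaw,tilt=0,axis=(1,0,0)):
    """tool down with tool-x at yaw (deg); tilt deg about world axis applied after"""
    y=np.radians(yaw); x=np.array([np.cos(y),np.sin(y),0]); z=np.array([0,0,-1.])
    R=np.stack([x,np.cross(z,x),z],1)
    a=np.array(axis,float); a/=np.linalg.norm(a)
    return Rn.from_rotvec(np.radians(tilt)*a).as_matrix()@R
def st():
    s=readout.read_state(); R=np.array(s['tcp_rot'])
    print('t',round(s['time_s'],2),'pos',np.round(s['position'],4),'yaw',round(np.degrees(np.arctan2(R[1,0],R[0,0])),1),'z',R[:,2].round(3),'j',np.round(s['joint_positions'],1),'F',np.round(s['force'],1),'op',round(s['opening'],3),'g',round(s['grasp_force'],1))
    open('log.txt','a').write(repr((list(s['joint_positions']),list(s['position']),R.tolist()))+'\n')
E
python3 - <<'E'
from h import *
st()
print(rel((.48,-.15,.28),Ry(3)))
print(rel((.43,.22,.28),Ry(3)), rel((.335,.285,.28),Ry(3)))
E
```

```text
t 0.1 pos [ 0.2059 -0.5894  0.201 ] yaw 19.2 z [-0.     0.002 -1.   ] j [-81.   30.3  82.1   0.   67.7 -10.2] F [ 0.2  0.3 -0.1] op 1.005 g 0.0
[ 1.614e+00 -1.299e+00 -3.130e-01 -1.000e-03 -0.000e+00  1.800e-01]
[ 1.913e+00 -2.762e+00 -3.100e-01 -1.000e-03 -0.000e+00  1.800e-01] [ 1.640e+00 -3.133e+00 -3.090e-01 -1.000e-03 -0.000e+00  1.800e-01]
```

Call:
send_rows(
  moves=[
    [0.9,-0.72,-0.31,0,0,0.18],
    [0.9,-0.72,-0.31,0,0,0.18],
    [0.9,-0.72,-0.31,0,0,0.18],
    [0.9,-0.72,-0.31,0,0,0.18],
    [0.9,-0.72,-0.31,0,0,0.18],
    [0.9,-0.72,-0.31,0,0,0.18],
    [0.9,-0.72,-0.31,0,0,0.18],
  ],
  grip=0,
)

```text
time_s: 0.8
position: [0.3615, -0.3412, 0.2807]
tcp_rot: [[0.998, 0.059, 0.002], [0.059, -0.998, 0.001], [0.002, -0.001, -1.0]]
force: [0.3, 0.2, 1.6]
opening: 0.446
grasp_force: 0.0
```

```bash
python3 - <<'E'
from h import *
st()
print(rel((.47,-.1,.28),Ry(3)),rel((.44,.22,.28),Ry(3)), rel((.335,.285,.28),Ry(3)))
E
```

```text
t 0.8 pos [ 0.3615 -0.3412  0.2807] yaw 3.4 z [ 0.002  0.001 -1.   ] j [-56.3  14.9  94.1   0.1  70.9  30.2] F [0.3 0.2 1.6] op 0.446 g 0.0
[ 0.491 -0.937  0.005 -0.    -0.001  0.004] [ 4.470e-01 -2.222e+00  5.000e-03 -0.000e+00 -1.000e-03  4.000e-03] [ 4.300e-02 -2.507e+00  5.000e-03 -0.000e+00 -1.000e-03  4.000e-03]
```

Call:
send_rows(
  moves=[
    [0.49,-0.94,0,0,0,0],
    [0.49,-0.94,0,0,0,0],
    [0.49,-0.94,0,0,0,0],
    [0.49,-0.94,0,0,0,0],
    [0.49,-0.94,0,0,0,0],
    [0.48,-1,0,0,0,0],
  ],
)

```text
time_s: 1.4
position: [0.467, -0.0878, 0.279]
tcp_rot: [[0.998, 0.055, 0.001], [0.055, -0.998, 0.001], [0.001, -0.0, -1.0]]
force: [-0.4, -0.4, 0.3]
opening: 0.01
grasp_force: 0.0
```

Call:
send_rows(
  moves=[
    [-0.03,-1,0,0,0,0],
    [-0.03,-1,0,0,0,0],
    [-0.03,-1,0,0,0,0],
    [-0.03,-1,0,0,0,0],
    [-0.03,-1,0,0,0,0],
    [-0.03,-1,0,0,0,0],
  ],
)

```text
time_s: 2.0
position: [0.4435, 0.1641, 0.2789]
tcp_rot: [[0.998, 0.061, -0.001], [0.061, -0.998, 0.002], [-0.001, -0.002, -1.0]]
force: [-0.6, -0.5, -0.3]
opening: 0.005
grasp_force: 0.0
```

```bash
python3 - <<'E'
from h import *
st()
print(rel((.44,.22,.28),Ry(3)), rel((.335,.285,.28),Ry(3)), rel((.335,.285,.155),Ry(3)))
E
```

```text
t 2.0 pos [0.4435 0.1641 0.2789] yaw 3.5 z [-0.001  0.002 -1.   ] j [ 6.6 12.9 97.3  0.1 69.9 93.1] F [-0.6 -0.5 -0.3] op 0.005 g 0.0
[-0.001 -0.224 -0.004 -0.001  0.001  0.005] [-0.404 -0.509 -0.003 -0.001  0.001  0.005] [-0.404 -0.508  0.497 -0.001  0.001  0.005]
```

Call:
send_rows(
  moves=[
    [-0.4,-0.51,0,0,0,0],
    [-0.4,-0.51,0,0,0,0],
    [-0.4,-0.51,0,0,0,0],
    [-0.4,-0.51,0,0,0,0],
    [-0.4,-0.51,0.2,0,0,0],
    [-0.4,-0.51,0.4,0,0,0],
    [-0.4,-0.51,0.5,0,0,0],
    [-0.4,-0.51,0.5,0,0,0],
  ],
)

```text
time_s: 2.8
position: [0.3365, 0.2788, 0.1512]
tcp_rot: [[0.999, 0.052, -0.008], [0.052, -0.999, -0.004], [-0.008, 0.004, -1.0]]
force: [0.5, -0.1, 0.8]
opening: 0.006
grasp_force: 0.0
```

```bash
python3 - <<'E'
from h import *
st()
h=np.array([.488,.357])
for a in (50,45,38,30,22,15,10,6,3,0,-1):
    t=np.radians(3.2-a); X=np.array([np.cos(t),np.sin(t)]); Y=np.array([-X[1],X[0]])
    p=h-.155*Y-.019*X; print(a,p.round(3),rel((*p,.155),Ry(3)))
E
```

```text
t 2.8 pos [0.3365 0.2788 0.1512] yaw 3.0 z [-0.008 -0.004 -1.   ] j [ 2.500e+01  2.090e+01  1.109e+02 -1.000e-01  4.870e+01  1.120e+02] F [ 0.5 -0.1  0.8] op 0.006 g 0.0
50 [0.362 0.265] [ 0.099  0.062 -0.016  0.003  0.005 -0.   ]
45 [0.371 0.254] [ 0.13   0.106 -0.016  0.003  0.005 -0.   ]
38 [0.384 0.241] [ 0.181  0.163 -0.016  0.003  0.005 -0.   ]
30 [0.401 0.227] [ 0.247  0.22  -0.016  0.003  0.005 -0.   ]
22 [0.42  0.216] [ 0.321  0.267 -0.017  0.003  0.005 -0.   ]
15 [0.438 0.209] [ 0.39   0.299 -0.017  0.003  0.005 -0.   ]
10 [0.451 0.205] [ 0.441  0.317 -0.018  0.003  0.005 -0.   ]
6 [0.461 0.203] [ 0.483  0.328 -0.018  0.003  0.005 -0.   ]
3 [0.47  0.202] [ 0.515  0.335 -0.018  0.003  0.005 -0.   ]
0 [0.478 0.201] [ 0.548  0.34  -0.018  0.003  0.005 -0.   ]
-1 [0.48  0.201] [ 0.558  0.341 -0.018  0.003  0.005 -0.   ]
```

Call:
send_rows(
  moves=[
    [0.07,0.04,-0.02,0,0,0],
    [0.13,0.11,-0.02,0,0,0],
    [0.18,0.16,-0.02,0,0,0],
    [0.25,0.22,-0.02,0,0,0],
    [0.29,0.245,-0.02,0,0,0],
    [0.32,0.27,-0.02,0,0,0],
    [0.36,0.285,-0.02,0,0,0],
    [0.39,0.3,-0.02,0,0,0],
    [0.42,0.31,-0.02,0,0,0],
    [0.44,0.32,-0.02,0,0,0],
  ],
)

```text
time_s: 3.8
position: [0.4531, 0.2074, 0.1593]
tcp_rot: [[0.999, 0.053, 0.0], [0.053, -0.999, 0.0], [0.0, -0.0, -1.0]]
force: [-0.0, 0.5, -0.5]
opening: 0.002
grasp_force: 0.3
```

Call:
send_rows(
  moves=[
    [0.02,0.005,0,0,0,0],
    [0.04,0.01,0,0,0,0],
    [0.06,0.015,0,0,0,0],
    [0.075,0.02,0,0,0,0],
    [0.09,0.02,0,0,0,0],
    [0.1,0.02,0,0,0,0],
    [0.11,0.02,0,0,0,0],
    [0.115,0.02,0,0,0,0],
  ],
)

```text
time_s: 4.6
position: [0.478, 0.2037, 0.1589]
tcp_rot: [[0.999, 0.053, -0.008], [0.053, -0.999, -0.001], [-0.008, 0.0, -1.0]]
force: [-8.8, 0.8, 5.7]
opening: -0.001
grasp_force: 4.4
```

```bash
python3 - <<'E'
from h import *
st()
for n in('side','scene'):
    p,W=cloud(n); save(n+'1',p); w=W.reshape(-1,3)
    m=((w>[.3,.15,.14])&(w<[.495,.37,.194])).all(1); q=w[m][:,:2]; c=q.mean(0); _,v=np.linalg.eigh(np.cov((q-c).T)); print(n,len(q),c.round(3),np.degrees(np.arctan2(v[1,1],v[0,1])))
E
```

```text
t 4.6 pos [0.478  0.2037 0.1589] yaw 3.1 z [-0.008 -0.001 -1.   ] j [10.7 25.8 99.4  0.1 55.3 97.6] F [-8.8  0.8  5.7] op -0.001 g 4.4
side 393 [0.485 0.313] 89.56182899043318
scene 41 [0.485 0.223] 88.93235133079345
```

View pics/side1.png

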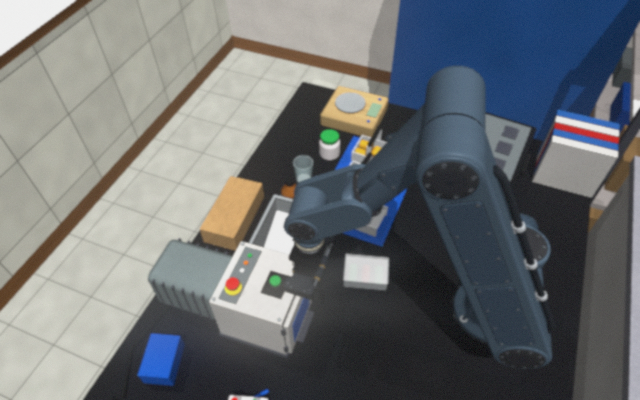

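The side view shows the door nearly shut at (300,325), and the push force is 9 N, so it's at the catch. I'll push further.

Call:
send_rows(
  moves=[
    [0.01,0,0,0,0,0],
    [0.02,0,0,0,0,0],
    [0.03,0,0,0,0,0],
  ],
)

```text
time_s: 5.0
position: [0.4779, 0.2036, 0.1588]
tcp_rot: [[0.998, 0.053, -0.024], [0.053, -0.999, -0.002], [-0.024, 0.001, -1.0]]
force: [-23.0, 0.3, 19.7]
opening: 0.007
grasp_force: 11.6
```

Call:
send_rows(
  moves=[
    [0.01,0,0,0,0,0],
    [0.02,0,0,0,0,0],
    [0.03,0,0,0,0,0],
  ],
)

```text
time_s: 5.3
position: [0.4777, 0.2035, 0.1588]
tcp_rot: [[0.998, 0.054, -0.039], [0.054, -0.999, -0.004], [-0.039, 0.002, -0.999]]
force: [-36.4, -1.1, 30.3]
opening: 0.01
grasp_force: 18.1
```

Call:
send_rows(
  moves=[
    [-0.1,0,0,0,0,0],
    [-0.3,0,0,0,0,0],
    [-0.4,0,-0.3,0,0,0],
    [-0.4,0.2,-0.6,0,0,0],
    [-0.4,0.4,-0.6,0,0,0],
    [-0.4,0.6,-0.6,0,0,0],
    [-0.4,0.6,-0.6,0,0,0],
  ],
  grip=1,
)

```text
time_s: 6.0
position: [0.4061, 0.0473, 0.3116]
tcp_rot: [[0.999, 0.054, 0.006], [0.054, -0.999, -0.002], [0.006, 0.002, -1.0]]
force: [1.4, -0.8, -0.7]
opening: 0.555
grasp_force: 0.0
```

```bash
python3 - <<'E'
from h import *
st()
for n in('side','scene'):
    p,W=cloud(n); save(n+'2',p); w=W.reshape(-1,3)
    for lo,hi in(([.44,.16,.178],[.51,.37,.196]),([.44,.15,.205],[.51,.36,.215])):
        q=w[((w>lo)&(w<hi)).all(1)][:,:2]; c=q.mean(0); f=np.polyfit(q[:,1],q[:,0],1); print(n,len(q),c.round(3),'slope',np.degrees(np.arctan(f[0])),'minx',np.percentile(q[:,0],2))
    if n=='side': i2=p
cv2.imwrite('pics/crop2.png',cv2.cvtColor(cv2.resize(i2[220:380,180:400],None,fx=3,fy=3),cv2.COLOR_RGB2BGR))
E
```

```text
t 6.0 pos [0.4061 0.0473 0.3116] yaw 3.1 z [ 0.006 -0.002 -1.   ] j [-9.10e+00  4.80e+00  1.02e+02 -1.00e-01  7.28e+01  7.79e+01] F [ 1.4 -0.8 -0.7] op 0.555 g 0.0
side 492 [0.492 0.266] slope -2.729177274420836 minx 0.480407642438417
side 151 [0.503 0.288] slope -1.7802119122899067 minx 0.4945925143556356
scene 26 [0.494 0.23 ] slope -5.1998211410408945 minx 0.48396365464238206
scene 44 [0.506 0.288] slope -1.8724759451756914 minx 0.49906398418608855
```

View pics/crop2.png

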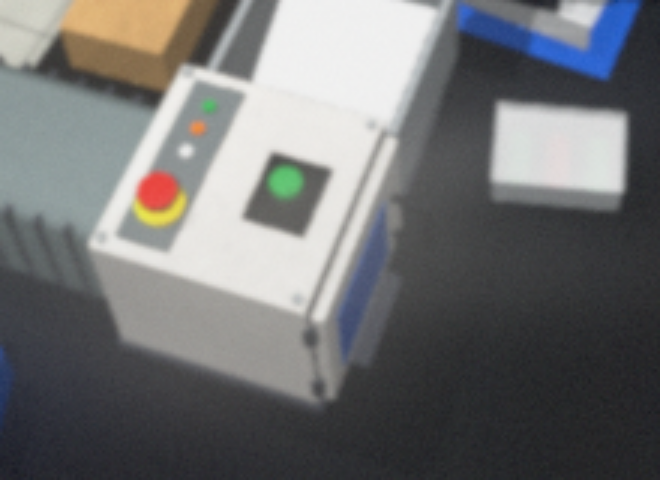

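Door is flush and parallel to the housing front (gap line (330,250)), so it's shut. Before grasping a tray, I'll test the tilt in free air.

Call:
send_rows(
  moves=[
    [0.5,0.3,-0.15,0,0,0],
    [0.5,0.3,-0.15,0,0,0],
    [0.5,0.3,-0.15,0.1,0,0],
    [0.5,0.3,-0.15,0.3,0,0],
    [0.5,0.3,-0.15,0.5,0,0],
    [0.5,0.3,-0.15,0.5,0,0],
    [0.5,0.3,-0.15,0.5,0,0],
    [0.5,0.3,-0.15,0.5,0,0],
    [0.5,0.3,-0.15,0.5,0,0],
  ],
)

```text
time_s: 7.0
position: [0.5334, -0.0194, 0.3452]
tcp_rot: [[0.999, 0.034, -0.039], [0.051, -0.706, 0.706], [-0.003, -0.707, -0.707]]
force: [-0.6, 0.2, -0.3]
opening: 1.003
grasp_force: 0.0
```

```bash
python3 - <<'E'
from h import *
st()
E
```

```text
t 7.0 pos [ 0.5334 -0.0194  0.3452] yaw 2.9 z [-0.039  0.706 -0.707] j [-35.2  25.4  82.5  34.5 101.5  49.8] F [-0.6  0.2 -0.3] op 1.003 g 0.0
```

```bash
python3 - <<'E'
from h import *
print(rel((.479,-.177,.30),Ry(-93)))
E
```

```text
[-0.249  0.566 -0.309 -0.374  0.418  1.004]
```

Call:
send_rows(
  moves=[
    [-0.25,0.56,-0.31,-0.37,0.41,0.99],
    [-0.25,0.56,-0.31,-0.37,0.41,0.99],
    [-0.25,0.56,-0.31,-0.37,0.41,0.99],
    [-0.25,0.56,-0.31,-0.37,0.41,0.99],
    [-0.25,0.56,-0.31,-0.37,0.41,0.99],
    [-0.25,0.56,-0.31,-0.37,0.41,0.99],
    [-0.25,0.56,-0.31,-0.37,0.41,0.99],
    [-0.25,0.56,-0.31,-0.37,0.41,0.99],
    [-0.25,0.56,-0.31,-0.37,0.41,0.99],
    [-0.25,0.56,-0.31,-0.37,0.41,0.99],
    [-0.25,0.56,-0.31,-0.37,0.41,0.99],
    [-0.25,0.56,-0.31,-0.37,0.41,0.99],
  ],
)

```text
time_s: 8.2
position: [0.4799, -0.1739, 0.3051]
tcp_rot: [[-0.028, -1.0, 0.012], [-1.0, 0.028, 0.003], [-0.003, -0.012, -1.0]]
force: [-0.3, -0.1, 0.0]
opening: 0.996
grasp_force: 0.0
```

```bash
cat >> h.py <<'E'
def handles():
    """wrist view: handle bars (dark, z .1-.125) -> centre, direction"""
    p,W=cloud('wrist'); v=p.max(-1)
    m=(v<75)&(W[...,2]>.095)&(W[...,2]<.13)&(W[...,0]>.35)
    k,lab,stt,_=cv2.connectedComponentsWithStats(m.astype(np.uint8))
    for i in range(1,k):
        if stt[i,4]>150:
            q=W[lab==i]; r=cv2.minAreaRect(q[:,:2].astype(np.float32))
            c=q[:,:2].mean(0); _,e=np.linalg.eigh(np.cov((q[:,:2]-c).T)); d=e[:,1]*np.sign(e[1,1])
            print('handle',stt[i,4],'mean',c.round(4),'rect',np.round(r[0],4),np.round(r[1],3),'yaw',(np.degrees(np.arctan2(d[1],d[0]))-90).round(1),'z',np.median(q[:,2]).round(4))
    return p
E
python3 - <<'E'
from h import *
st()
save('w1',handles())
E
```

```text
t 8.2 pos [ 0.4799 -0.1739  0.3051] yaw -91.6 z [ 0.012  0.003 -1.   ] j [-32.8  14.4  90.7   0.5  74.4 148.7] F [-0.3 -0.1  0. ] op 0.996 g 0.0
handle 1194 mean [ 0.5141 -0.3124] rect [ 0.5148 -0.312 ] [0.083 0.014] yaw -8.9 z 0.1173
handle 422 mean [ 0.4797 -0.1883] rect [ 0.4792 -0.18  ] [0.109 0.013] yaw -4.3 z 0.1173
handle 202 mean [ 0.6961 -0.1494] rect [ 0.6989 -0.1474] [0.014 0.029] yaw 14.8 z 0.1242
```

View pics/w1.png

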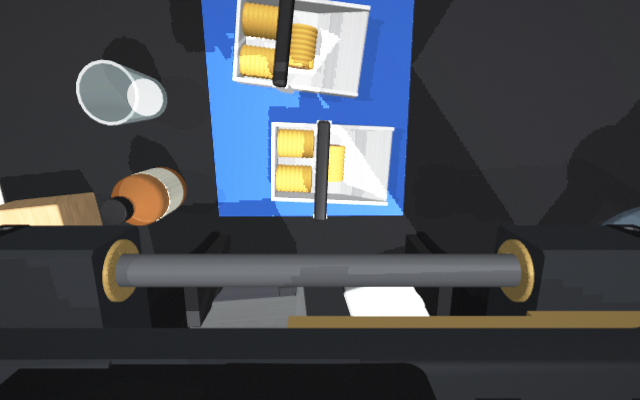

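The wrist view shows trays A and B with three cobs each. A's bar is at (322,170), which gives (0.479,-0.179), yaw −4°, top at z 0.117 as expected.

```bash
python3 - <<'E'
from h import *
print(rel((.4795,-.178,.15),Ry(-94)),rel((.4795,-.178,.09),Ry(-94)))
E
```

```text
[ 0.023  0.012  0.62  -0.007  0.002  0.025] [ 0.024  0.015  0.86  -0.007  0.002  0.025]
```

Call:
send_rows(
  moves=[
    [0.023,0.012,0.2,-0.007,0,0.025],
    [0.023,0.012,0.4,-0.007,0,0.025],
    [0.023,0.012,0.6,-0.007,0,0.025],
    [0.024,0.015,0.75,-0.007,0,0.025],
    [0.024,0.015,0.86,-0.007,0,0.025],
    [0.024,0.015,0.86,-0.007,0,0.025],
    [0.024,0.015,0.86,-0.007,0,0.025],
  ],
)

```text
time_s: 8.95
position: [0.478, -0.1793, 0.0887]
tcp_rot: [[-0.063, -0.998, -0.0], [-0.998, 0.063, 0.009], [-0.009, 0.001, -1.0]]
force: [0.8, -0.8, 1.0]
opening: 1.0
grasp_force: 0.0
```

Call:
send_rows(
  moves=[
    [0,0,0,0,0,0],
    [0,0,0,0,0,0],
    [0,0,0,0,0,0],
    [0,0,0,0,0,0],
    [0,0,0,0,0,0],
    [0,0,0,0,0,0],
    [0,0,0,0,0,0],
    [0,0,0,0,0,0],
  ],
  grip=0,
)

```text
time_s: 9.75
position: [0.4769, -0.1796, 0.0875]
tcp_rot: [[-0.066, -0.998, -0.002], [-0.998, 0.066, 0.01], [-0.01, 0.003, -1.0]]
force: [0.0, 0.7, 0.7]
opening: 0.358
grasp_force: 0.0
```

```bash
python3 - <<'E'
from h import *
st()
print(rel((.4795,-.178,.33),Ry(-94)),rel((.575,.0,.33),Ry(-46)))
E
```

```text
t 9.75 pos [ 0.4769 -0.1796  0.0875] yaw -93.8 z [-0.002  0.01  -1.   ] j [-33.5  31.7 104.3   0.6  44.5 149.9] F [0.  0.7 0.7] op 0.358 g 0.0
[-0.016 -0.007 -0.97   0.002  0.006  0.002] [-0.752 -0.341 -0.964 -0.001  0.007 -0.531]
```

Call:
send_rows(
  moves=[
    [0,0,0,0,0,0],
    [0,0,0,0,0,0],
    [0,0,0,0,0,0],
    [0,0,0,0,0,0],
    [0,0,0,0,0,0],
    [0,0,0,0,0,0],
  ],
)

```text
time_s: 10.35
position: [0.4773, -0.1798, 0.0876]
tcp_rot: [[-0.066, -0.998, -0.001], [-0.998, 0.066, 0.009], [-0.009, 0.002, -1.0]]
force: [1.5, 1.1, -1.7]
opening: 0.156
grasp_force: 30.0
```

Call:
send_rows(
  moves=[
    [0,0,-0.05,0,0,0],
    [0,0,-0.12,0,0,0],
    [0,0,-0.22,0,0,0],
    [0,0,-0.34,0,0,0],
    [0,0,-0.46,0,0,0],
    [0,0,-0.58,0,0,0],
    [0,0,-0.7,0,0,0],
    [0,0,-0.82,0,0,0],
    [0,0,-0.92,0,0,0],
    [0,0,-0.98,0,0,0],
    [0,0,-0.98,0,0,0],
  ],
)

```text
time_s: 11.45
position: [0.4777, -0.1822, 0.3339]
tcp_rot: [[-0.066, -0.998, -0.0], [-0.998, 0.066, 0.008], [-0.008, 0.001, -1.0]]
force: [0.5, -1.5, -4.0]
opening: 0.156
grasp_force: 30.0
```

```bash
python3 - <<'E'
from h import *
st()
print(rel((.53,-.08,.34),Ry(-50)),rel((.60,.04,.34),Ry(3)))
E
```

```text
t 11.45 pos [ 0.4777 -0.1822  0.3339] yaw -93.8 z [-0.     0.008 -1.   ] j [-33.7  13.5  87.4   0.4  79.4 150. ] F [ 0.5 -1.5 -4. ] op 0.156 g 30.0
[-0.422 -0.182 -0.021 -0.002  0.005 -0.486] [-0.919 -0.43  -0.017 -0.004  0.004 -1.075]
```

Call:
send_rows(
  moves=[
    [-0.05,-0.02,-0.02,0,0,-0.06],
    [-0.12,-0.05,-0.02,0,0,-0.14],
    [-0.2,-0.09,-0.02,0,0,-0.23],
    [-0.28,-0.12,-0.02,0,0,-0.32],
    [-0.35,-0.15,-0.02,0,0,-0.41],
    [-0.42,-0.18,-0.02,0,0,-0.49],
    [-0.5,-0.23,-0.02,0,0,-0.57],
    [-0.6,-0.28,-0.02,0,0,-0.66],
    [-0.7,-0.33,-0.02,0,0,-0.75],
    [-0.8,-0.38,-0.02,0,0,-0.84],
    [-0.88,-0.42,-0.02,0,0,-0.92],
    [-0.92,-0.43,-0.02,0,0,-0.99],
  ],
)

```text
time_s: 12.65
position: [0.5993, 0.0424, 0.3364]
tcp_rot: [[0.997, -0.075, -0.007], [-0.075, -0.997, 0.011], [-0.008, -0.01, -1.0]]
force: [-1.1, -1.2, -3.5]
opening: 0.153
grasp_force: 30.0
```

```bash
cat >> h.py <<'E'
def pour(ly=.03,lx=0.,stages=((0,.35),(20,.345),(35,.33),(45,.32),(55,.315),(65,.315),(72,.315),(80,.315),(85,.315)),H=(.600,.068),yaw=3.2):
    y=np.radians(yaw); X=np.array([np.cos(y),np.sin(y),0]); Y=np.array([-X[1],X[0],0])
    for th,hz in stages:
        t=np.radians(th); ry=-.087*np.cos(t)+.071*np.sin(t)
        hy=min(ly-ry,.065)
        P=np.array([*H,hz])+X*lx+Y*hy+.019*(np.sin(t)*Y-np.cos(t)*np.array([0,0,1]))
        print(th,P.round(3),rel(P,Ry(yaw,th,X)))
E
python3 - <<'E'
from h import *
st(); pour()
E
```

```text
t 12.65 pos [0.5993 0.0424 0.3364] yaw -4.3 z [-0.007  0.011 -1.   ] j [-6.9 21.6 75.   0.6 83.9 87.3] F [-1.1 -1.2 -3.5] op 0.153 g 30.0
0 [0.596 0.133 0.331] [-0.039 -0.36   0.026 -0.007  0.005 -0.083]
20 [0.596 0.139 0.327] [-0.042 -0.386  0.041  0.215 -0.01  -0.083]
35 [0.596 0.139 0.314] [-0.041 -0.385  0.092  0.381 -0.021 -0.082]
45 [0.597 0.123 0.307] [-0.033 -0.318  0.123  0.492 -0.028 -0.081]
55 [0.598 0.105 0.304] [-0.023 -0.249  0.132  0.603 -0.036 -0.079]
65 [0.599 0.088 0.307] [-0.014 -0.179  0.12   0.714 -0.043 -0.077]
72 [0.6   0.075 0.309] [-0.008 -0.131  0.111  0.792 -0.048 -0.075]
80 [0.6   0.062 0.312] [-0.001 -0.077  0.1    0.881 -0.054 -0.073]
85 [0.601 0.054 0.313] [ 0.003 -0.045  0.093  0.936 -0.058 -0.071]
```

Call:
send_rows(
  moves=[
    [-0.04,-0.2,0,0,0,-0.08],
    [-0.04,-0.36,0.02,0.03,0,-0.08],
    [-0.04,-0.38,0.03,0.1,0,-0.08],
    [-0.04,-0.386,0.04,0.19,-0.01,-0.08],
    [-0.04,-0.386,0.065,0.28,-0.02,-0.08],
    [-0.04,-0.37,0.095,0.37,-0.02,-0.08],
    [-0.035,-0.33,0.115,0.45,-0.025,-0.08],
    [-0.03,-0.29,0.125,0.53,-0.03,-0.08],
    [-0.02,-0.25,0.13,0.6,-0.035,-0.08],
    [-0.02,-0.21,0.125,0.66,-0.04,-0.08],
    [-0.014,-0.18,0.12,0.71,-0.043,-0.077],
  ],
)

```text
time_s: 13.75
position: [0.5994, 0.0842, 0.3067]
tcp_rot: [[0.999, 0.02, -0.043], [0.047, -0.428, 0.903], [-0.001, -0.904, -0.428]]
force: [0.3, 1.1, -3.1]
opening: 0.154
grasp_force: 30.1
```

```bash
python3 - <<'E'
from h import *
st(); pour()
E
```

```text
t 13.75 pos [0.5994 0.0842 0.3067] yaw 2.7 z [-0.043  0.903 -0.428] j [-28.8  37.4  82.7  51.8 101.2  48.8] F [ 0.3  1.1 -3.1] op 0.154 g 30.1
0 [0.596 0.133 0.331] [-0.003 -0.171  0.135 -0.718 -0.003 -0.005]
20 [0.596 0.139 0.327] [-0.003 -0.169  0.165 -0.496 -0.003 -0.004]
35 [0.596 0.139 0.314] [-0.003 -0.123  0.186 -0.329 -0.004 -0.004]
45 [0.597 0.123 0.307] [-0.002 -0.066  0.14  -0.218 -0.004 -0.003]
55 [0.598 0.105 0.304] [-0.002 -0.027  0.081 -0.107 -0.005 -0.003]
65 [0.599 0.088 0.307] [-0.001 -0.007  0.012  0.004 -0.005 -0.003]
72 [0.6   0.075 0.309] [-0.001  0.006 -0.036  0.082 -0.005 -0.002]
80 [0.6   0.062 0.312] [-0.     0.02  -0.089  0.171 -0.005 -0.002]
85 [0.601 0.054 0.313] [-0.     0.028 -0.121  0.226 -0.005 -0.002]
```

Call:
send_rows(
  moves=[
    [0,0,-0.01,0.04,0,0],
    [0,0.006,-0.036,0.08,0,0],
    [0,0.013,-0.06,0.12,0,0],
    [0,0.02,-0.089,0.17,0,0],
    [0,0.028,-0.12,0.226,0,0],
    [0,0.028,-0.12,0.226,0,0],
    [0,0.028,-0.12,0.226,0,0],
    [0,0.028,-0.12,0.226,0,0],
    [0,0.028,-0.12,0.226,0,0],
    [0,0.028,-0.12,0.226,0,0],
  ],
)

```text
time_s: 14.75
position: [0.6015, 0.0563, 0.3172]
tcp_rot: [[0.999, 0.011, -0.05], [0.05, -0.091, 0.995], [0.006, -0.996, -0.091]]
force: [-0.0, -0.4, -2.7]
opening: 0.152
grasp_force: 30.1
```

```bash
python3 - <<'E'
from h import *
st(); pour()
p,W=cloud('scene'); q,_=cloud('side')
a=cv2.resize(p[120:300,230:480],(400,288)); b=cv2.resize(q[150:330,180:430],(400,288)); save('pour1',np.hstack([a,b]))
E
```

```text
t 14.75 pos [0.6015 0.0563 0.3172] yaw 2.9 z [-0.05   0.995 -0.091] j [-33.   46.5  81.7  61.9 113.7  43.8] F [-0.  -0.4 -2.7] op 0.152 g 30.1
0 [0.596 0.133 0.331] [-0.005 -0.083  0.301 -0.942 -0.006  0.   ]
20 [0.596 0.139 0.327] [-0.005 -0.07   0.328 -0.72  -0.005  0.001]
35 [0.596 0.139 0.314] [-0.005 -0.019  0.332 -0.553 -0.005  0.002]
45 [0.597 0.123 0.307] [-0.005  0.018  0.269 -0.442 -0.005  0.002]
55 [0.598 0.105 0.304] [-0.005  0.034  0.2   -0.331 -0.005  0.002]
65 [0.599 0.088 0.307] [-0.004  0.029  0.129 -0.22  -0.004  0.003]
72 [0.6   0.075 0.309] [-0.004  0.025  0.079 -0.142 -0.004  0.003]
80 [0.6   0.062 0.312] [-0.003  0.02   0.025 -0.053 -0.004  0.003]
85 [0.601 0.054 0.313] [-0.003  0.016 -0.008  0.003 -0.004  0.004]
```

View pics/pour1.png

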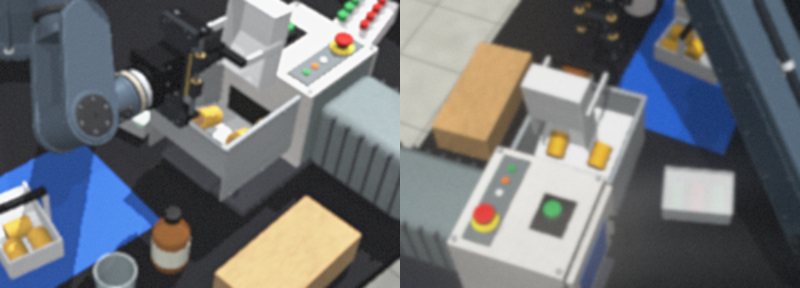

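Pour worked: tray facing in, with cobs at (210,115) and (235,135) in the hopper. The remaining load of 2.7 N equals an empty tray. Next I'll untilt and return it.

Call:
send_rows(
  moves=[
    [0,0.02,0.04,-0.08,0,0],
    [0,0.025,0.09,-0.17,0,0],
    [0,0.03,0.15,-0.26,0,0],
    [0,0.03,0.21,-0.35,0,0],
    [0,0.018,0.27,-0.44,0,0],
    [0,0,0.31,-0.53,0,0],
    [0,-0.04,0.33,-0.62,0,0],
    [0,-0.07,0.33,-0.71,0,0],
    [0,-0.08,0.32,-0.8,0,0],
    [0,-0.08,0.31,-0.89,0,0],
    [0,-0.08,0.3,-0.94,0,0],
  ],
)

```text
time_s: 15.95
position: [0.596, 0.1347, 0.3312]
tcp_rot: [[0.999, 0.052, 0.004], [0.052, -0.999, 0.004], [0.005, -0.004, -1.0]]
force: [-0.2, -0.3, -2.9]
opening: 0.157
grasp_force: 30.0
```

```bash
python3 - <<'E'
from h import *
st(); print(rel((.60,.04,.336),Ry(-4.3)),rel((.5,-.13,.336),Ry(-60)),rel((.477,-.18,.336),Ry(-80)))
E
```

```text
t 15.95 pos [0.596  0.1347 0.3312] yaw 3.0 z [ 0.004  0.004 -1.   ] j [ 2.2 22.4 74.5  0.2 82.8 89.1] F [-0.2 -0.3 -2.9] op 0.157 g 30.0
[-0.004  0.379 -0.021 -0.002 -0.003  0.081] [-4.390e-01  1.037e+00 -2.500e-02 -4.000e-03 -1.000e-03  7.000e-01] [-5.410e-01  1.232e+00 -2.600e-02 -4.000e-03 -1.000e-03  9.220e-01]
```

Call:
send_rows(
  moves=[
    [0,0.15,-0.02,0,0,0.03],
    [0,0.3,-0.02,0,0,0.08],
    [-0.04,0.42,-0.02,0,0,0.16],
    [-0.09,0.53,-0.02,0,0,0.25],
    [-0.15,0.63,-0.02,0,0,0.34],
    [-0.22,0.72,-0.02,0,0,0.43],
    [-0.29,0.81,-0.02,0,0,0.52],
    [-0.36,0.9,-0.02,0,0,0.61],
    [-0.43,1,-0.02,0,0,0.7],
    [-0.47,1,-0.02,0,0,0.79],
    [-0.5,1,-0.02,0,0,0.88],
    [-0.52,1,-0.02,0,0,0.92],
  ],
)

```text
time_s: 17.15
position: [0.4782, -0.1226, 0.3327]
tcp_rot: [[0.169, -0.986, 0.002], [-0.986, -0.169, 0.009], [-0.008, -0.004, -1.0]]
force: [-0.2, -0.1, -3.8]
opening: 0.154
grasp_force: 30.0
```

```bash
python3 - <<'E'
from h import *
st(); print(rel((.477,-.18,.20),Ry(-93.8)),rel((.477,-.18,.0885),Ry(-93.8)))
E
```

```text
t 17.15 pos [ 0.4782 -0.1226  0.3327] yaw -80.3 z [ 0.002  0.009 -1.   ] j [-27.7  11.8  89.8   0.5  78.5 142.4] F [-0.2 -0.1 -3.8] op 0.154 g 30.0
[ 0.23   0.045  0.529 -0.002  0.006  0.151] [ 0.234  0.047  0.975 -0.002  0.006  0.151]
```

Call:
send_rows(
  moves=[
    [0.15,0.03,0.1,0,0,0.08],
    [0.23,0.045,0.25,0,0.006,0.15],
    [0.23,0.045,0.42,0,0.006,0.15],
    [0.23,0.045,0.58,0,0.006,0.15],
    [0.23,0.045,0.72,0,0.006,0.15],
    [0.234,0.047,0.84,0,0.006,0.15],
    [0.234,0.047,0.91,0,0.006,0.15],
    [0.234,0.047,0.95,0,0.006,0.15],
    [0.234,0.047,0.972,0,0.006,0.15],
    [0.234,0.047,0.972,0,0.006,0.15],
  ],
)

```text
time_s: 18.15
position: [0.48, -0.1821, 0.0898]
tcp_rot: [[-0.061, -0.998, 0.005], [-0.998, 0.061, -0.004], [0.003, -0.005, -1.0]]
force: [-0.3, -0.0, -2.5]
opening: 0.157
grasp_force: 30.0
```

```bash
python3 - <<'E'
from h import *
st()
E
```

```text
t 18.15 pos [ 0.48   -0.1821  0.0898] yaw -93.5 z [ 0.005 -0.004 -1.   ] j [-33.3  31.5 104.2  -0.   44.  150.2] F [-0.3 -0.  -2.5] op 0.157 g 30.0
```

Still just above the mat: down 1.5 mm, release, then rise and head to tray B.

Call:
send_rows(
  moves=[
    [0,0,0.008,0,0,0],
    [0,0,0.008,0,0,0],
    [0,0,0.008,0,0,0],
  ],
)

```text
time_s: 18.45
position: [0.481, -0.1828, 0.0886]
tcp_rot: [[-0.061, -0.998, 0.008], [-0.998, 0.06, -0.006], [0.005, -0.008, -1.0]]
force: [2.1, 0.8, 0.2]
opening: 0.158
grasp_force: 30.0
```

Call:
send_rows(
  moves=[
    [0,0,0,0,0,0],
    [0,0,0,0,0,0],
    [0,0,0,0,0,0],
    [0,0,0,0,0,0],
    [0,0,-0.1,0,0,0],
    [0,0,-0.3,0,0,0],
    [0,0,-0.5,0,0,0],
    [0,0,-0.7,0,0,0],
    [0,0,-0.84,0,0,0],
    [0,0,-0.84,0,0,0],
  ],
  grip=1,
)

```text
time_s: 19.45
position: [0.4819, -0.1834, 0.3034]
tcp_rot: [[-0.06, -0.998, 0.016], [-0.998, 0.06, -0.012], [0.011, -0.017, -1.0]]
force: [0.1, -0.7, 0.6]
opening: 0.957
grasp_force: 0.0
```

```bash
python3 - <<'E'
from h import *
st(); handles()
print(rel((.5135,-.323,.28),Ry(-98.5)))
E
```

```text
t 19.45 pos [ 0.4819 -0.1834  0.3034] yaw -93.5 z [ 0.016 -0.012 -1.   ] j [-3.320e+01  1.470e+01  9.060e+01 -1.000e-01  7.360e+01  1.502e+02] F [ 0.1 -0.7  0.6] op 0.957 g 0.0
handle 1342 mean [ 0.513  -0.3203] rect [ 0.5142 -0.319 ] [0.097 0.014] yaw -9.1 z 0.1174
handle 366 mean [ 0.4824 -0.1872] rect [ 0.4821 -0.1826] [0.108 0.012] yaw -4.0 z 0.1174
[ 0.553 -0.166  0.087 -0.007 -0.004  0.056]
```

Call:
send_rows(
  moves=[
    [0.18,-0.06,0,0,0,0],
    [0.38,-0.11,0,0,0,0.05],
    [0.553,-0.166,0.05,-0.007,0,0.055],
    [0.553,-0.166,0.2,-0.007,0,0.055],
    [0.553,-0.166,0.3,-0.007,0,0.055],
    [0.553,-0.166,0.3,-0.007,0,0.055],
  ],
)

```text
time_s: 20.1
position: [0.5085, -0.3197, 0.2167]
tcp_rot: [[-0.147, -0.989, -0.017], [-0.989, 0.147, 0.007], [-0.004, 0.017, -1.0]]
force: [-0.4, 0.7, 0.1]
opening: 1.001
grasp_force: 0.0
```

```bash
python3 - <<'E'
from h import *
st(); handles()
print(rel((.514,-.323,.089),Ry(-98.5)))
E
```

```text
t 20.1 pos [ 0.5085 -0.3197  0.2167] yaw -98.5 z [-0.017  0.007 -1.   ] j [-42.6  27.9  83.9  -0.4  69.2 146. ] F [-0.4  0.7  0.1] op 1.001 g 0.0
handle 1481 mean [ 0.5215 -0.4435] rect [ 0.5219 -0.4432] [0.057 0.014] yaw -3.0 z 0.1174
handle 1848 mean [ 0.5124 -0.3308] rect [ 0.5134 -0.3257] [0.108 0.013] yaw -8.6 z 0.1176
[ 0.007 -0.023  0.522  0.008  0.001  0.001]
```

Call:
send_rows(
  moves=[
    [0.01,-0.023,0.1,0.008,0,0],
    [0.01,-0.02,0.25,0.008,0,0],
    [0.01,-0.02,0.4,0.008,0,0],
    [0.01,-0.02,0.5,0.008,0,0],
    [0.01,-0.02,0.515,0.008,0,0],
    [0.01,-0.02,0.515,0.008,0,0],
  ],
)

```text
time_s: 20.75
position: [0.5167, -0.3261, 0.0952]
tcp_rot: [[-0.146, -0.989, 0.007], [-0.989, 0.146, -0.005], [0.004, -0.008, -1.0]]
force: [-0.0, -0.3, 0.4]
opening: 1.001
grasp_force: 0.0
```

Call:
send_rows(
  moves=[
    [0,0,0,0,0,0],
    [0,0,0,0,0,0],
    [0,0,0,0,0,0],
    [0,0,0,0,0,0],
    [0,0,0,0,0,0],
    [0,0,0,0,0,0],
    [0,0,0,0,0,0],
    [0,0,0,0,0,0],
    [0,0,0,0,0,0],
    [0,0,0,0,0,0],
    [0,0,0,0,0,0],
    [0,0,0,0,0,0],
  ],
  grip=0,
)

```text
time_s: 21.95
position: [0.5152, -0.3256, 0.0946]
tcp_rot: [[-0.146, -0.989, 0.005], [-0.989, 0.146, -0.004], [0.003, -0.005, -1.0]]
force: [-3.5, 0.5, 3.2]
opening: 0.152
grasp_force: 30.1
```

Call:
send_rows(
  moves=[
    [0,0,-0.05,0,0,0],
    [0,0,-0.12,0,0,0],
    [0,0,-0.22,0,0,0],
    [0,0,-0.34,0,0,0],
    [0,0,-0.46,0,0,0],
    [0,0,-0.58,0,0,0],
    [0,0,-0.7,0,0,0],
    [0,0,-0.82,0,0,0],
    [0,0,-0.92,0,0,0],
    [0,0,-0.98,0,0,0],
    [0,0,-0.98,0,0,0],
  ],
)

```text
time_s: 23.05
position: [0.5162, -0.3256, 0.3428]
tcp_rot: [[-0.146, -0.989, 0.013], [-0.989, 0.146, -0.01], [0.008, -0.014, -1.0]]
force: [0.9, 0.1, -3.8]
opening: 0.15
grasp_force: 30.0
```

```bash
python3 - <<'E'
from h import *
st()
print(rel((.57,-.16,.34),Ry(-60)),rel((.60,-.03,.34),Ry(-20)), rel((.6,.04,.34),Ry(0)))
E
```

```text
t 23.05 pos [ 0.5162 -0.3256  0.3428] yaw -98.4 z [ 0.013 -0.01  -1.   ] j [-4.280e+01  2.160e+01  7.410e+01  1.000e-01  8.350e+01  1.456e+02] F [ 0.9  0.1 -3.8] op 0.15 g 30.0
[-0.687 -0.116  0.008 -0.007 -0.008 -0.427] [-1.219 -0.159  0.004 -0.004 -0.01  -0.871] [-1.496 -0.118  0.002 -0.002 -0.011 -1.093]
```

Call:
send_rows(
  moves=[
    [-0.06,-0.01,0,0,0,-0.04],
    [-0.16,-0.03,0,0,0,-0.1],
    [-0.28,-0.05,0,0,0,-0.18],
    [-0.4,-0.07,0,0,0,-0.26],
    [-0.52,-0.09,0,0,0,-0.34],
    [-0.64,-0.11,0,0,0,-0.42],
    [-0.74,-0.125,0,0,0,-0.5],
    [-0.84,-0.135,0,0,0,-0.58],
    [-0.92,-0.14,0,0,0,-0.66],
    [-0.97,-0.145,0,0,0,-0.74],
    [-1,-0.15,0,0,0,-0.8],
    [-1,-0.15,0,0,0,-0.84],
  ],
)

```text
time_s: 24.25
position: [0.588, -0.0809, 0.3372]
tcp_rot: [[0.924, -0.383, 0.005], [-0.383, -0.924, -0.003], [0.006, 0.001, -1.0]]
force: [-0.0, -0.1, -3.8]
opening: 0.148
grasp_force: 30.0
```

```bash
python3 - <<'E'
from h import *
st(); pour(ly=.02)
E
```

```text
t 24.25 pos [ 0.588  -0.0809  0.3372] yaw -22.5 z [ 0.005 -0.003 -1.   ] j [-18.6  20.6  76.5  -0.1  82.6  94. ] F [-0.  -0.1 -3.8] op 0.148 g 30.0
0 [0.596 0.133 0.331] [-0.297 -0.803  0.023  0.001 -0.003 -0.286]
20 [0.596 0.139 0.327] [-0.308 -0.826  0.038  0.22  -0.053 -0.282]
35 [0.597 0.129 0.314] [-0.291 -0.79   0.089  0.384 -0.091 -0.276]
45 [0.598 0.113 0.307] [-0.262 -0.73   0.121  0.493 -0.115 -0.27 ]
55 [0.598 0.095 0.304] [-0.232 -0.667  0.131  0.602 -0.14  -0.262]
65 [0.599 0.078 0.307] [-0.201 -0.603  0.119  0.711 -0.165 -0.252]
72 [0.6   0.065 0.309] [-0.18  -0.559  0.111  0.787 -0.182 -0.245]
80 [0.601 0.052 0.312] [-0.156 -0.511  0.101  0.874 -0.202 -0.235]
85 [0.601 0.044 0.313] [-0.142 -0.481  0.094  0.929 -0.214 -0.229]
```

Call:
send_rows(
  moves=[
    [-0.05,-0.15,0,0,0,-0.07],
    [-0.12,-0.34,0.01,0,0,-0.15],
    [-0.2,-0.53,0.01,0,0,-0.22],
    [-0.27,-0.7,0.02,0,0,-0.28],
    [-0.3,-0.8,0.02,0.07,-0.01,-0.285],
    [-0.305,-0.82,0.035,0.16,-0.04,-0.283],
    [-0.305,-0.82,0.06,0.25,-0.06,-0.28],
    [-0.295,-0.8,0.08,0.33,-0.078,-0.278],
    [-0.285,-0.775,0.1,0.41,-0.095,-0.275],
    [-0.265,-0.73,0.12,0.48,-0.113,-0.27],
    [-0.245,-0.69,0.128,0.55,-0.13,-0.266],
  ],
)

```text
time_s: 25.35
position: [0.5988, 0.0985, 0.3043]
tcp_rot: [[0.999, 0.031, -0.04], [0.05, -0.638, 0.768], [-0.001, -0.769, -0.639]]
force: [0.0, -0.0, -4.3]
opening: 0.147
grasp_force: 30.3
```

```bash
python3 - <<'E'
from h import *
st(); pour(ly=.02)
E
```

```text
t 25.35 pos [0.5988 0.0985 0.3043] yaw 2.9 z [-0.04   0.768 -0.639] j [-24.1  31.6  82.2  43.3  93.6  54.8] F [ 0.  -0.  -4.3] op 0.147 g 30.3
0 [0.596 0.133 0.331] [-0.003 -0.17   0.038 -0.558 -0.001 -0.003]
20 [0.596 0.139 0.327] [-0.003 -0.175  0.068 -0.336 -0.001 -0.003]
35 [0.597 0.129 0.314] [-0.003 -0.11   0.069 -0.17  -0.002 -0.003]
45 [0.598 0.113 0.307] [-0.002 -0.044  0.038 -0.058 -0.002 -0.003]
55 [0.598 0.095 0.304] [-0.002  0.009 -0.009  0.053 -0.002 -0.003]
65 [0.599 0.078 0.307] [-0.001  0.045 -0.071  0.164 -0.003 -0.002]
72 [0.6   0.065 0.309] [-0.001  0.07  -0.114  0.242 -0.003 -0.002]
80 [0.601 0.052 0.312] [-0.001  0.096 -0.162  0.33  -0.003 -0.002]
85 [0.601 0.044 0.313] [-0.001  0.112 -0.191  0.386 -0.003 -0.002]
```

Call:
send_rows(
  moves=[
    [0,0.01,-0.01,0.05,0,0],
    [0,0.03,-0.04,0.11,0,0],
    [0,0.045,-0.07,0.16,0,0],
    [0,0.06,-0.095,0.21,0,0],
    [0,0.075,-0.12,0.26,0,0],
    [0,0.09,-0.145,0.31,0,0],
    [0,0.11,-0.19,0.385,0,0],
    [0,0.11,-0.19,0.385,0,0],
    [0,0.11,-0.19,0.385,0,0],
    [0,0.11,-0.19,0.385,0,0],
    [0,0.11,-0.19,0.385,0,0],
    [0,0.11,-0.19,0.385,0,0],
  ],
)

```text
time_s: 26.55
position: [0.6016, 0.0464, 0.3163]
tcp_rot: [[0.999, 0.007, -0.053], [0.053, -0.093, 0.994], [0.002, -0.996, -0.093]]
force: [-0.3, 0.3, -2.2]
opening: 0.149
grasp_force: 30.5
```

```bash
python3 - <<'E'
from h import *
st()
p,W=cloud('scene'); q,_=cloud('side')
a=cv2.resize(p[120:300,230:480],(400,288)); b=cv2.resize(q[150:330,180:430],(400,288)); save('pour2',np.hstack([a,b]))
E
```

```text
t 26.55 pos [0.6016 0.0464 0.3163] yaw 3.0 z [-0.053  0.994 -0.093] j [-33.6  46.9  80.8  61.3 114.4  44.1] F [-0.3  0.3 -2.2] op 0.149 g 30.5
```

View pics/pour2.png

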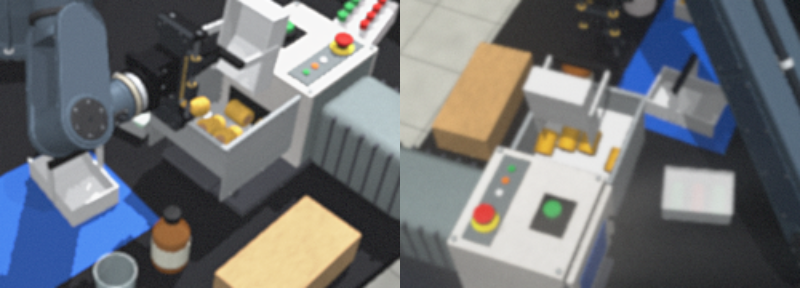

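Six cobs are in the hopper (cluster at (220,120)), and tray A stands empty on the mat at (75,185). Next I'll return B.

Call:
send_rows(
  moves=[
    [0,0.01,0.04,-0.08,0,0],
    [0,0.015,0.09,-0.17,0,0],
    [0,0.02,0.15,-0.26,0,0],
    [0,0.02,0.21,-0.35,0,0],
    [0,0.01,0.27,-0.44,0,0],
    [0,-0.01,0.31,-0.53,0,0],
    [0,-0.05,0.33,-0.62,0,0],
    [0,-0.08,0.33,-0.71,0,0],
    [0,-0.09,0.32,-0.8,0,0],
    [0,-0.09,0.31,-0.89,0,0],
    [0,-0.09,0.3,-0.94,0,0],
  ],
)

```text
time_s: 27.75
position: [0.5963, 0.1248, 0.3326]
tcp_rot: [[0.998, 0.055, 0.0], [0.055, -0.998, 0.002], [0.001, -0.002, -1.0]]
force: [0.2, 0.4, -1.8]
opening: 0.154
grasp_force: 29.9
```

Call:
send_rows(
  moves=[
    [0,0.1,-0.02,0,0,0.05],
    [0,0.24,-0.02,0,0,0.12],
    [0,0.4,-0.02,0,0,0.2],
    [0,0.56,-0.02,0,0,0.28],
    [0,0.7,-0.02,0,0,0.36],
    [-0.02,0.82,-0.02,0,0,0.44],
    [-0.04,0.92,-0.02,0,0,0.52],
    [-0.06,1,-0.02,0,0,0.6],
    [-0.08,1,-0.02,0,0,0.68],
    [-0.1,1,-0.02,0,0,0.75],
    [-0.1,1,-0.02,0,0,0.75],
  ],
)

```text
time_s: 28.85
position: [0.5841, -0.1278, 0.3349]
tcp_rot: [[0.43, -0.903, -0.003], [-0.903, -0.43, 0.006], [-0.007, -0.0, -1.0]]
force: [1.0, 0.2, -2.7]
opening: 0.152
grasp_force: 29.9
```

```bash
python3 - <<'E'
from h import *
st(); print(rel((.515,-.3256,.336),Ry(-98.4)),rel((.515,-.3256,.0955),Ry(-98.4)))
E
```

```text
t 28.85 pos [ 0.5841 -0.1278  0.3349] yaw -64.5 z [-0.003  0.006 -1.   ] j [-23.2  21.3  75.6   0.3  83.3 131.3] F [ 1.   0.2 -2.7] op 0.152 g 29.9
[ 0.595  0.59  -0.009  0.001  0.004  0.376] [0.602 0.59  0.953 0.001 0.004 0.376]
```

Call:
send_rows(
  moves=[
    [0.1,0.1,0,0,0,0.07],
    [0.22,0.22,0,0,0,0.15],
    [0.36,0.36,0,0,0,0.23],
    [0.5,0.5,0,0,0,0.31],
    [0.595,0.59,0.05,0,0,0.376],
    [0.595,0.59,0.18,0,0,0.376],
    [0.595,0.59,0.34,0,0,0.376],
    [0.6,0.59,0.5,0,0,0.376],
    [0.6,0.59,0.66,0,0,0.376],
    [0.6,0.59,0.8,0,0,0.376],
    [0.602,0.59,0.9,0,0,0.376],
    [0.602,0.59,0.93,0,0,0.376],
  ],
)

```text
time_s: 30.05
position: [0.5157, -0.3249, 0.0987]
tcp_rot: [[-0.143, -0.99, -0.005], [-0.99, 0.143, 0.009], [-0.008, 0.007, -1.0]]
force: [-0.3, 0.1, -1.6]
opening: 0.147
grasp_force: 30.0
```

```bash
python3 - <<'E'
from h import *
st(); print(rel((.515,-.3256,.094),Ry(-98.4)))
E
```

```text
t 30.05 pos [ 0.5157 -0.3249  0.0987] yaw -98.2 z [-0.005  0.009 -1.   ] j [-42.8  36.6  89.1   0.2  54.9 145.3] F [-0.3  0.1 -1.6] op 0.147 g 30.0
[0.003 0.002 0.019 0.004 0.005 0.002]
```

Call:
send_rows(
  moves=[
    [0,0,0.01,0,0,0],
    [0,0,0.018,0,0,0],
    [0,0,0.018,0,0,0],
    [0,0,0.018,0,0,0],
  ],
)

```text
time_s: 30.45
position: [0.5181, -0.3278, 0.0989]
tcp_rot: [[-0.145, -0.989, 0.002], [-0.989, 0.145, 0.002], [-0.002, -0.001, -1.0]]
force: [0.4, 0.1, -2.2]
opening: 0.151
grasp_force: 29.9
```

Call:
send_rows(
  moves=[
    [0,0,0,0,0,0],
    [0,0,0,0,0,0],
    [0,0,0,0,0,0],
    [0,0,0,0,0,0],
    [0,0,-0.1,0,0,0],
    [0,0,-0.25,0,0,0],
    [0,0,-0.4,0,0,0],
    [0,0,-0.55,0,0,0],
    [0.2,0,-0.7,0,0,0],
    [0.3,0,-0.75,0,0,0],
    [0.3,0,-0.75,0,0,0],
  ],
  grip=1,
)

```text
time_s: 31.55
position: [0.5073, -0.4083, 0.2889]
tcp_rot: [[-0.149, -0.989, 0.006], [-0.989, 0.149, -0.006], [0.005, -0.006, -1.0]]
force: [0.5, 0.1, 0.2]
opening: 0.98
grasp_force: 0.0
```

```bash
python3 - <<'E'
from h import *
st(); handles()
print(rel((.521,-.4715,.21),Ry(-93)))
E
```

```text
t 31.55 pos [ 0.5073 -0.4083  0.2889] yaw -98.6 z [ 0.006 -0.006 -1.   ] j [-48.7  27.6  72.3   0.   79.6 139.9] F [0.5 0.1 0.2] op 0.98 g 0.0
handle 1327 mean [ 0.5201 -0.4739] rect [ 0.5204 -0.4694] [0.108 0.014] yaw -3.5 z 0.1175
handle 535 mean [ 0.5107 -0.3567] rect [ 0.5108 -0.3556] [0.053 0.013] yaw -8.2 z 0.1176
[ 0.255 -0.095  0.306 -0.002  0.    -0.061]
```

Call:
send_rows(
  moves=[
    [0.15,-0.05,0.1,0,0,-0.03],
    [0.255,-0.095,0.25,0,0,-0.06],
    [0.255,-0.095,0.4,0,0,-0.06],
    [0.255,-0.095,0.55,0,0,-0.06],
    [0.255,-0.093,0.7,0,0,-0.06],
    [0.255,-0.093,0.79,0,0,-0.06],
    [0.255,-0.093,0.79,0,0,-0.06],
    [0.255,-0.093,0.79,0,0,-0.06],
  ],
)

```text
time_s: 32.4
position: [0.5202, -0.4667, 0.0863]
tcp_rot: [[-0.051, -0.999, -0.001], [-0.999, 0.051, 0.005], [-0.005, 0.002, -1.0]]
force: [-0.2, -0.2, 0.2]
opening: 1.002
grasp_force: 0.0
```

Call:
send_rows(
  moves=[
    [0,0,0,0,0,0],
    [0,0,0,0,0,0],
    [0,0,0,0,0,0],
    [0,0,0,0,0,0],
    [0,0,0,0,0,0],
    [0,0,0,0,0,0],
    [0,0,0,0,0,0],
    [0,0,0,0,0,0],
    [0,0,0,0,0,0],
    [0,0,0,0,0,0],
    [0,0,0,0,0,0],
    [0,0,0,0,0,0],
  ],
  grip=0,
)

```text
time_s: 33.6
position: [0.5196, -0.4677, 0.0867]
tcp_rot: [[-0.051, -0.999, -0.001], [-0.999, 0.051, 0.004], [-0.004, 0.002, -1.0]]
force: [-1.1, 0.3, -0.5]
opening: 0.154
grasp_force: 30.0
```

Call:
send_rows(
  moves=[
    [0,0,-0.05,0,0,0],
    [0,0,-0.12,0,0,0],
    [0,0,-0.22,0,0,0],
    [0,0,-0.34,0,0,0],
    [0,0,-0.46,0,0,0],
    [0,0,-0.58,0,0,0],
    [0,0,-0.7,0,0,0],
    [0,0,-0.82,0,0,0],
    [0,0,-0.92,0,0,0],
    [0,0,-0.98,0,0,0],
    [0,0,-0.98,0,0,0],
  ],
)

```text
time_s: 34.7
position: [0.5214, -0.4695, 0.3356]
tcp_rot: [[-0.051, -0.999, 0.004], [-0.999, 0.051, -0.001], [0.001, -0.004, -1.0]]
force: [0.6, -0.6, -3.1]
opening: 0.156
grasp_force: 30.0
```

```bash
python3 - <<'E'
from h import *
st()
print(rel((.57,-.25,.34),Ry(-60)),rel((.60,-.03,.34),Ry(-20)), rel((.6,.04,.34),Ry(0)))
E
```

```text
t 34.7 pos [ 0.5214 -0.4695  0.3356] yaw -92.9 z [ 0.004 -0.001 -1.   ] j [-5.120e+01  3.080e+01  5.980e+01  1.000e-01  8.930e+01  1.318e+02] F [ 0.6 -0.6 -3.1] op 0.156 g 30.0
[-0.887 -0.15  -0.018 -0.002 -0.002 -0.366] [-1.772 -0.224 -0.019 -0.002 -0.002 -0.81 ] [-2.051e+00 -2.100e-01 -1.900e-02 -1.000e-03 -3.000e-03 -1.033e+00]
```

Call:
send_rows(
  moves=[
    [-0.06,-0.01,-0.02,0,0,-0.03],
    [-0.17,-0.03,-0.02,0,0,-0.08],
    [-0.3,-0.05,-0.02,0,0,-0.15],
    [-0.45,-0.07,-0.02,0,0,-0.22],
    [-0.6,-0.1,-0.02,0,0,-0.29],
    [-0.75,-0.13,-0.02,0,0,-0.36],
    [-0.9,-0.15,-0.02,0,0,-0.43],
    [-1,-0.17,-0.02,0,0,-0.48],
  ],
)

```text
time_s: 35.5
position: [0.5746, -0.2162, 0.3362]
tcp_rot: [[0.652, -0.758, -0.004], [-0.758, -0.652, 0.008], [-0.008, -0.002, -1.0]]
force: [0.4, -0.4, -3.0]
opening: 0.154
grasp_force: 30.0
```

```bash
python3 - <<'E'
from h import *
st()
print(rel((.60,-.04,.336),Ry(-15)), rel((.6,.04,.335),Ry(3)))
E
```

```text
t 35.5 pos [ 0.5746 -0.2162  0.3362] yaw -49.3 z [-0.004  0.008 -1.   ] j [-31.2  22.8  73.1   0.3  84.5 108.1] F [ 0.4 -0.4 -3. ] op 0.154 g 30.0
[-0.468 -0.537  0.006 -0.003  0.005 -0.381] [-0.71  -0.746  0.013 -0.004  0.004 -0.581]
```

Call:
send_rows(
  moves=[
    [-0.1,-0.11,0,0,0,-0.07],
    [-0.22,-0.24,0,0,0,-0.16],
    [-0.34,-0.37,0,0,0,-0.25],
    [-0.45,-0.49,0,0,0,-0.34],
    [-0.54,-0.58,0,0,0,-0.42],
    [-0.62,-0.66,0,0,0,-0.5],
    [-0.71,-0.745,0.01,0,0,-0.58],
    [-0.71,-0.745,0.01,0,0,-0.58],
  ],
)

```text
time_s: 36.3
position: [0.6007, 0.0404, 0.3343]
tcp_rot: [[0.999, 0.052, -0.005], [0.052, -0.999, 0.008], [-0.005, -0.008, -1.0]]
force: [-0.1, -1.6, -3.7]
opening: 0.156
grasp_force: 30.0
```

```bash
python3 - <<'E'
from h import *
st(); pour(ly=.02)
E
```

```text
t 36.3 pos [0.6007 0.0404 0.3343] yaw 3.0 z [-0.005  0.008 -1.   ] j [-7.  21.8 75.1  0.4 83.5 80. ] F [-0.1 -1.6 -3.7] op 0.156 g 30.0
0 [0.596 0.133 0.331] [ 0.002 -0.37   0.016 -0.005  0.003 -0.003]
20 [0.596 0.139 0.327] [ 0.002 -0.396  0.032  0.217  0.003 -0.003]
35 [0.597 0.129 0.314] [ 0.002 -0.355  0.082  0.384  0.002 -0.004]
45 [0.598 0.113 0.307] [ 0.003 -0.288  0.113  0.495  0.002 -0.004]
55 [0.598 0.095 0.304] [ 0.003 -0.219  0.123  0.606  0.002 -0.004]
65 [0.599 0.078 0.307] [ 0.003 -0.148  0.11   0.717  0.001 -0.004]
72 [0.6   0.065 0.309] [ 0.004 -0.099  0.101  0.795  0.001 -0.004]
80 [0.601 0.052 0.312] [ 0.004 -0.045  0.091  0.884  0.001 -0.004]
85 [0.601 0.044 0.313] [ 0.004 -0.013  0.084  0.939  0.001 -0.004]
```

Call:
send_rows(
  moves=[
    [0,-0.1,0,0,0,0],
    [0,-0.24,0.01,0,0,0],
    [0,-0.36,0.015,0.05,0,0],
    [0,-0.39,0.025,0.13,0,0],
    [0,-0.396,0.035,0.22,0,0],
    [0,-0.38,0.06,0.31,0,0],
    [0,-0.355,0.082,0.384,0,0],
    [0,-0.31,0.105,0.46,0,0],
    [0,-0.27,0.118,0.53,0,0],
    [0,-0.22,0.123,0.6,0,0],
    [0,-0.18,0.115,0.66,0,0],
    [0,-0.148,0.11,0.717,0,0],
  ],
)

```text
time_s: 37.5
position: [0.6012, 0.0704, 0.3076]
tcp_rot: [[0.999, 0.016, -0.038], [0.041, -0.425, 0.904], [-0.001, -0.905, -0.425]]
force: [0.0, 0.5, -2.9]
opening: 0.158
grasp_force: 30.0
```

Call:
send_rows(
  moves=[
    [0,0.002,-0.025,0.04,0,0],
    [0,0.005,-0.05,0.08,0,0],
    [0,0.012,-0.075,0.12,0,0],
    [0,0.02,-0.1,0.17,0,0],
    [0,0.028,-0.13,0.226,0,0],
    [0,0.028,-0.13,0.226,0,0],
    [0,0.028,-0.13,0.226,0,0],
    [0,0.028,-0.13,0.226,0,0],
    [0,0.028,-0.13,0.226,0,0],
    [0,0.028,-0.13,0.226,0,0],
    [0,0.028,-0.13,0.226,0,0],
  ],
)

```text
time_s: 38.6
position: [0.6027, 0.0397, 0.3168]
tcp_rot: [[0.999, 0.005, -0.043], [0.043, -0.087, 0.995], [0.001, -0.996, -0.087]]
force: [-0.1, -0.7, -2.6]
opening: 0.158
grasp_force: 30.0
```

```bash
python3 - <<'E'
from h import *
st()
p,W=cloud('scene'); q,_=cloud('side')
a=cv2.resize(p[120:300,230:480],(400,288)); b=cv2.resize(q[150:330,180:430],(400,288)); save('pour3',np.hstack([a,b]))
E
```

```text
t 38.6 pos [0.6027 0.0397 0.3168] yaw 2.5 z [-0.043  0.995 -0.087] j [-34.2  47.   80.7  61.6 114.7  44.2] F [-0.1 -0.7 -2.6] op 0.158 g 30.0
```

View pics/pour3.png

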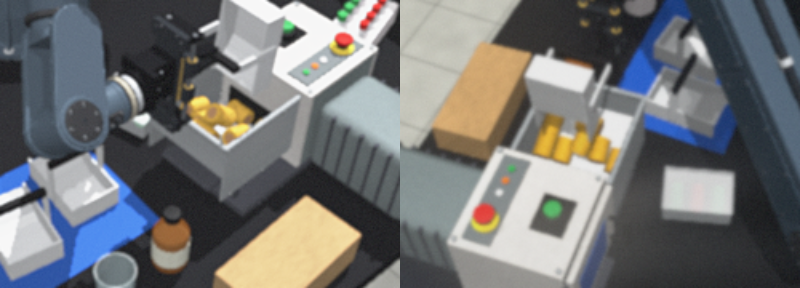

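The hopper now holds the pile at (220,118), and both A and B are empty and upright. Next I'll return C.

Call:
send_rows(
  moves=[
    [0,0.01,0.04,-0.08,0,0],
    [0,0.015,0.09,-0.17,0,0],
    [0,0.02,0.15,-0.26,0,0],
    [0,0.02,0.21,-0.35,0,0],
    [0,0.01,0.27,-0.44,0,0],
    [0,-0.01,0.31,-0.53,0,0],
    [0,-0.05,0.33,-0.62,0,0],
    [0,-0.08,0.33,-0.71,0,0],
    [0,-0.09,0.32,-0.8,0,0],
    [0,-0.09,0.31,-0.89,0,0],
    [0,-0.09,0.3,-0.94,0,0],
  ],
)

```text
time_s: 39.8
position: [0.5981, 0.1183, 0.3336]
tcp_rot: [[0.999, 0.045, -0.001], [0.045, -0.999, 0.007], [-0.0, -0.007, -1.0]]
force: [1.2, 0.1, -2.8]
opening: 0.156
grasp_force: 30.0
```

Call:
send_rows(
  moves=[
    [0,0.1,-0.02,0,0,0.05],
    [0,0.24,-0.02,0,0,0.12],
    [0,0.4,-0.02,0,0,0.2],
    [0,0.56,-0.02,0,0,0.28],
    [0,0.7,-0.02,0,0,0.36],
    [-0.02,0.82,-0.02,0,0,0.44],
    [-0.04,0.92,-0.02,0,0,0.52],
    [-0.06,1,-0.02,0,0,0.6],
    [-0.08,1,-0.02,0,0,0.68],
    [-0.1,1,-0.02,0,0,0.75],
    [-0.1,1,-0.02,0,0,0.75],
  ],
)

```text
time_s: 40.9
position: [0.5836, -0.1341, 0.3347]
tcp_rot: [[0.421, -0.907, -0.004], [-0.907, -0.421, 0.011], [-0.012, -0.002, -1.0]]
force: [-0.0, 1.0, -1.8]
opening: 0.158
grasp_force: 30.0
```

```bash
python3 - <<'E'
from h import *
st(); handles(); print(rel((.55,-.3,.336),Ry(-80)),rel((.52,-.4695,.336),Ry(-93)))
E
```

```text
t 40.9 pos [ 0.5836 -0.1341  0.3347] yaw -65.1 z [-0.004  0.011 -1.   ] j [-23.9  21.5  75.4   0.5  83.5 131.1] F [-0.   1.  -1.8] op 0.158 g 30.0
handle 1398 mean [ 0.517 -0.322] rect [ 0.5161 -0.3229] [0.103 0.014] yaw -8.7 z 0.1173
handle 243 mean [0.8095 0.2023] rect [0.808  0.2015] [0.049 0.006] yaw -85.9 z 0.1013
[ 0.543  0.405 -0.011 -0.001  0.007  0.167] [ 1.106  0.801 -0.018  0.     0.007  0.312]
```

Call:
send_rows(
  moves=[
    [0.1,0.07,-0.01,0,0,0.03],
    [0.23,0.17,-0.01,0,0,0.07],
    [0.38,0.28,-0.01,0,0,0.12],
    [0.53,0.39,-0.01,0,0,0.17],
    [0.68,0.5,-0.01,0,0,0.22],
    [0.83,0.61,-0.01,0,0,0.27],
    [0.97,0.71,-0.01,0,0,0.3],
    [1,0.76,-0.01,0,0,0.31],
    [1,0.78,-0.01,0,0,0.31],
  ],
)

```text
time_s: 41.85
position: [0.513, -0.4452, 0.3341]
tcp_rot: [[-0.052, -0.999, -0.001], [-0.999, 0.052, 0.01], [-0.01, 0.002, -1.0]]
force: [0.2, 0.8, -2.6]
opening: 0.156
grasp_force: 30.0
```

```bash
python3 - <<'E'
from h import *
st(); print(rel((.52,-.4705,.2),Ry(-93)),rel((.52,-.4705,.0865),Ry(-93)))
E
```

```text
t 41.85 pos [ 0.513  -0.4452  0.3341] yaw -93.0 z [-0.001  0.01  -1.   ] j [-50.5  29.   63.    0.3  88.5 132.5] F [ 0.2  0.8 -2.6] op 0.156 g 30.0
[ 0.105 -0.034  0.535  0.001  0.007  0.   ] [ 0.11  -0.035  0.989  0.001  0.007  0.   ]
```

Call:
send_rows(
  moves=[
    [0.105,-0.034,0.1,0,0.006,0],
    [0.105,-0.034,0.26,0,0.006,0],
    [0.105,-0.034,0.42,0,0.006,0],
    [0.105,-0.034,0.58,0,0.006,0],
    [0.108,-0.034,0.74,0,0.006,0],
    [0.11,-0.035,0.86,0,0.006,0],
    [0.11,-0.035,0.93,0,0.006,0],
    [0.11,-0.035,0.96,0,0.006,0],
    [0.11,-0.035,0.975,0,0.006,0],
    [0.11,-0.035,0.985,0,0.006,0],
    [0.11,-0.035,0.985,0,0.006,0],
  ],
)

```text
time_s: 42.95
position: [0.5219, -0.47, 0.09]
tcp_rot: [[-0.051, -0.999, 0.0], [-0.999, 0.051, -0.003], [0.003, -0.0, -1.0]]
force: [0.1, 0.1, -2.1]
opening: 0.16
grasp_force: 30.0
```

Call:
send_rows(
  moves=[
    [0,0,0.006,0,0,0],
    [0,0,0.012,0,0,0],
    [0,0,0.012,0,0,0],
  ],
)

```text
time_s: 43.25
position: [0.5211, -0.4706, 0.0867]
tcp_rot: [[-0.052, -0.999, -0.0], [-0.999, 0.052, -0.003], [0.003, 0.0, -1.0]]
force: [-1.6, -0.2, -0.1]
opening: 0.156
grasp_force: 30.0
```

Call:
send_rows(
  moves=[
    [0,0,0,0,0,0],
    [0,0,0,0,0,0],
    [0,0,0,0,0,0],
    [0,0,0,0,0,0],
    [0,0,-0.1,0,0,0],
    [0,0,-0.25,0,0,0],
    [0,0,-0.4,0,0,0],
    [0,0,-0.55,0,0,0],
    [0,0,-0.7,0,0,0],
    [-0.1,0,-0.9,0,0,0],
    [-0.25,0,-0.9,0,0,0],
    [-0.4,0,-0.9,0,0,0],
  ],
  grip=1,
)

```text
time_s: 44.45
position: [0.5274, -0.3697, 0.3136]
tcp_rot: [[-0.053, -0.999, 0.003], [-0.999, 0.052, -0.005], [0.005, -0.004, -1.0]]
force: [0.7, 0.5, -0.4]
opening: 0.992
grasp_force: 0.0
```

```bash
python3 - <<'E'
from h import *
st(); print(rel((.55,-.15,.33),Ry(-60)), rel((.5565,.259,.33),Ry(3)))
p,W=cloud('scene'); q,_=cloud('side')
a=cv2.resize(p[80:340,140:480],(400,306)); b=cv2.resize(q[110:370,180:450],(400,385))[:306]; save('after',np.hstack([a,b]))
E
```

```text
t 44.45 pos [ 0.5274 -0.3697  0.3136] yaw -93.0 z [ 0.003 -0.005 -1.   ] j [-4.490e+01  2.610e+01  7.120e+01 -1.000e-01  8.240e+01  1.381e+02] F [ 0.7  0.5 -0.4] op 0.992 g 0.0
[-0.882 -0.045 -0.07  -0.001 -0.004 -0.367] [-2.517e+00  1.500e-02 -7.800e-02  1.000e-03 -4.000e-03 -1.067e+00]
```

View pics/after.png

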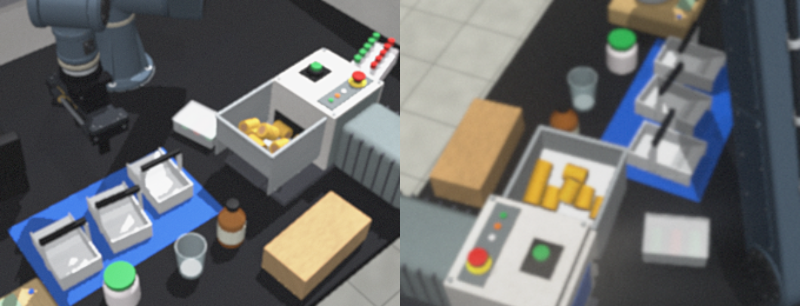

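All trays are empty and upright on the mat, and the cobs are in the hopper. I'll move over the mill and check the cob heights from the wrist.

Call:
send_rows(
  moves=[
    [-0.15,0,-0.1,0,0,-0.08],
    [-0.33,0,-0.2,0,0,-0.17],
    [-0.5,0,-0.3,0,0,-0.26],
    [-0.68,0,-0.35,0,0,-0.35],
    [-0.85,0,-0.35,0,0,-0.44],
    [-1,0,-0.35,0,0,-0.53],
    [-1,0,-0.35,0,0,-0.62],
    [-1,0,-0.35,0,0,-0.71],
  ],
  grip=0,
)

```text
time_s: 45.35
position: [0.5396, -0.1188, 0.398]
tcp_rot: [[0.878, -0.478, -0.001], [-0.478, -0.878, -0.002], [0.0, 0.002, -1.0]]
force: [0.5, -0.3, -0.4]
opening: 0.358
grasp_force: 0.0
```

```bash
python3 - <<'E'
from h import *
st(); print(rel((.5,.06,.40),Ry(3)))
E
```

```text
t 45.35 pos [ 0.5396 -0.1188  0.398 ] yaw -28.6 z [-0.001 -0.002 -1.   ] j [-23.9  14.9  75.8  -0.1  89.4  94.6] F [ 0.5 -0.3 -0.4] op 0.358 g 0.0
[-0.481 -0.552 -0.009  0.001  0.    -0.351]
```

Call:
send_rows(
  moves=[
    [-0.12,-0.14,0,0,0,-0.09],
    [-0.24,-0.28,0,0,0,-0.18],
    [-0.36,-0.42,0,0,0,-0.27],
    [-0.48,-0.55,0,0,0,-0.35],
    [-0.48,-0.55,0,0,0,-0.35],
    [-0.48,-0.55,0,0,0,-0.35],
  ],
)

```text
time_s: 45.95
position: [0.5013, 0.059, 0.3978]
tcp_rot: [[0.999, 0.044, -0.0], [0.044, -0.999, -0.002], [-0.001, 0.002, -1.0]]
force: [-0.0, -1.3, -0.7]
opening: 0.002
grasp_force: 0.0
```

```bash
python3 - <<'E'
from h import *
st(); p,W=cloud('wrist'); save('w2',p)
hsv=cv2.cvtColor(p,cv2.COLOR_RGB2HSV); h,s=hsv[...,0],hsv[...,1]
m=(h>15)&(h<32)&(s>120)&(W[...,1]>-.04)&(W[...,1]<.17)&(W[...,0]<.71); q=W[m]
print('cob px',m.sum(),'z pct',np.nanpercentile(q[:,2],[1,50,99,100]).round(3),'x',np.nanpercentile(q[:,0],[0,100]).round(3),'y',np.nanpercentile(q[:,1],[0,100]).round(3))
g=(h>45)&(h<85)&(s>100)&(W[...,2]>.215)&(W[...,2]<.245); print('green',g.sum(),np.nanmedian(W[g],0).round(4),W[g].min(0).round(3),W[g].max(0).round(3)) if g.sum() else 0
print(rel((.5565,.259,.30),Ry(3)))
E
```

```text
t 45.95 pos [0.5013 0.059  0.3978] yaw 2.5 z [-0.    -0.002 -1.   ] j [-5.9 10.3 81.8 -0.1 87.9 81.6] F [-0.  -1.3 -0.7] op 0.002 g 0.0
cob px 15163 z pct [0.087 0.144 0.52  0.521] x [0.508 0.689] y [0.001 0.166]
green 848 [0.5564 0.2595 0.2315] [0.541 0.247 0.22 ] [0.571 0.282 0.234]
[ 0.254 -0.794  0.389  0.001  0.    -0.006]
```

View pics/w2.png

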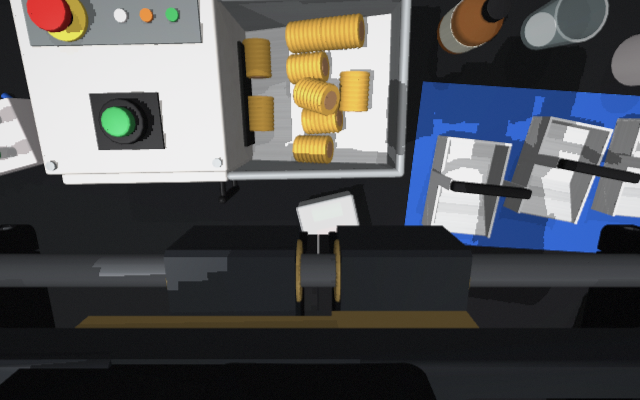

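I count nine cobs in the hopper: seven distinct ones plus the lengthwise pair at (325,32). All lie below the rim. The button is at (0.5564,0.2593), top z 0.2315, so I'll press it now.

Call:
send_rows(
  moves=[
    [0.06,-0.19,0,0,0,0],
    [0.13,-0.38,0,0,0,0],
    [0.19,-0.57,0.1,0,0,0],
    [0.25,-0.75,0.25,0,0,0],
    [0.254,-0.794,0.38,0,0,0],
    [0.254,-0.794,0.5,0,0,0],
    [0.254,-0.794,0.58,0,0,0],
    [0.254,-0.794,0.6,0,0,0],
    [0.254,-0.794,0.6,0,0,0],
  ],
)

```text
time_s: 46.9
position: [0.5568, 0.258, 0.2465]
tcp_rot: [[0.999, 0.04, -0.003], [0.04, -0.999, -0.002], [-0.003, 0.002, -1.0]]
force: [0.7, 0.1, 0.2]
opening: 0.007
grasp_force: 0.0
```

```bash
python3 - <<'E'
from h import *
st(); print(rel((.5564,.2593,.2315),Ry(3)),rel((.5564,.2593,.2235),Ry(3)))
E
```

```text
t 46.9 pos [0.5568 0.258  0.2465] yaw 2.3 z [-0.003 -0.002 -1.   ] j [ 1.450e+01  2.680e+01  8.070e+01 -1.000e-01  7.270e+01  1.022e+02] F [0.7 0.1 0.2] op 0.007 g 0.0
[-0.001 -0.005  0.06   0.001  0.002 -0.008] [-0.001 -0.005  0.092  0.001  0.002 -0.008]
```

Call:
send_rows(
  moves=[
    [0,0,0.03,0,0,0],
    [0,0,0.05,0,0,0],
    [0,0,0.06,0,0,0],
    [0,0,0.07,0,0,0],
    [0,0,0.08,0,0,0],
    [0,0,0.09,0,0,0],
    [0,0,0.094,0,0,0],
    [0,0,0.094,0,0,0],
    [0,0,0.094,0,0,0],
  ],
)

```text
time_s: 47.8
position: [0.556, 0.2595, 0.2239]
tcp_rot: [[0.999, 0.043, -0.001], [0.043, -0.999, -0.001], [-0.001, 0.001, -1.0]]
force: [-1.1, 0.1, 0.1]
opening: 0.0
grasp_force: 0.0
```

Call:
send_rows(
  moves=[
    [0,0,0.006,0,0,0],
    [0,0,0.012,0,0,0],
    [0,0,0.016,0,0,0],
    [0,0,0.016,0,0,0],
  ],
)

```text
time_s: 48.2
position: [0.5558, 0.2594, 0.2196]
tcp_rot: [[0.999, 0.043, -0.002], [0.043, -0.999, -0.001], [-0.002, 0.001, -1.0]]
force: [-0.2, -0.2, -0.8]
opening: 0.003
grasp_force: 0.0
```

```bash
python3 - <<'E'
from h import *
st(); p,W=cloud('side'); save('s5',cv2.resize(p[230:330,210:340],(780,600)))
E
```

```text
t 48.2 pos [0.5558 0.2594 0.2196] yaw 2.5 z [-0.002 -0.001 -1.   ] j [ 1.460e+01  2.830e+01  8.260e+01 -1.000e-01  6.920e+01  1.022e+02] F [-0.2 -0.2 -0.8] op 0.003 g 0.0
```

View pics/s5.png

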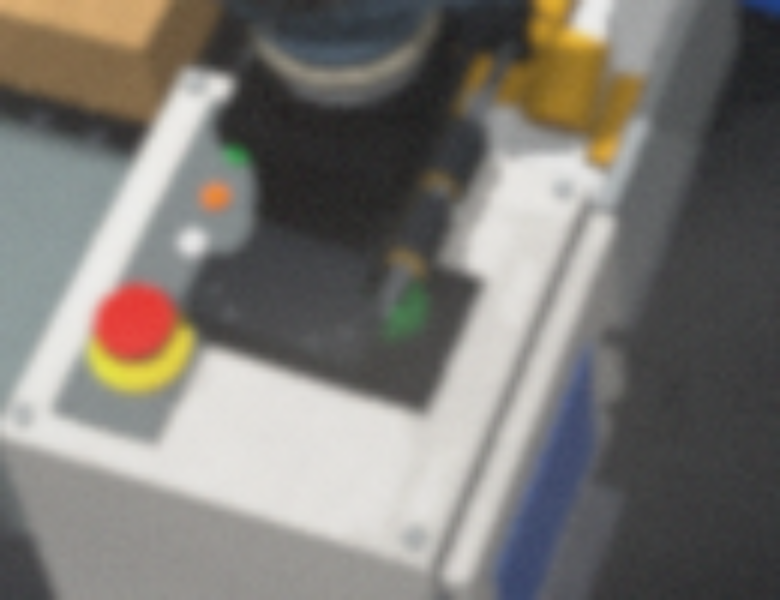

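The crop shows the fingertip at (385,315) at the green button (405,312), but no force is felt. I'll check the geometry in depth.

```bash
python3 - <<'E'
from h import *
s=readout.read_state(); print(s['force'],s['moment'],s['position'])
for n in('side','scene'):
    c=viewer.camera_info(n); p,W=cloud(n)
    def pr(X): q=np.array(c['R'])@X+np.array(c['t']); return (q[0]/q[2]*c['fx']+c['cx']).round(1),(q[1]/q[2]*c['fy']+c['cy']).round(1)
    B=np.array([.5564,.2593,.2315]); print(n,'btn',pr(B),'tcp',pr(np.array(s['position'])))
    hsv=cv2.cvtColor(p,cv2.COLOR_RGB2HSV); g=(hsv[...,0]>45)&(hsv[...,0]<85)&(hsv[...,1]>90)&(abs(W[...,0]-.556)<.04)&(abs(W[...,1]-.26)<.04)&(W[...,2]>.2)&(W[...,2]<.25)
    if g.any(): v,u=np.nonzero(g); print('green',g.sum(),np.median(W[g],0).round(4),W[g].min(0).round(3),W[g].max(0).round(3),u.min(),u.max(),v.min(),v.max())
    m=(abs(W[...,0]-.556)<.03)&(abs(W[...,1]-.26)<.03)&(W[...,2]<.3); q=W[m]
    for k in q[np.argsort(q[:,2])][::max(1,len(q)//14)]: print(k.round(3),end=' ')
    print()
E
```

```text
[-0.19374761  0.06977372  0.36197227] [-0.00923271  0.0244196  -0.03459364] [0.55592889 0.25938517 0.21970171]
side btn (np.float64(274.3), np.float64(278.2)) tcp (np.float64(274.8), np.float64(280.6))
green 12 [0.5446 0.2645 0.2314] [0.541 0.255 0.227] [0.547 0.27  0.233] 276 279 279 283
[0.527 0.25  0.201] [0.545 0.289 0.206] [0.532 0.268 0.207] [0.534 0.282 0.208] [0.544 0.236 0.208] [0.527 0.255 0.21 ] [0.527 0.24  0.211] [0.536 0.277 0.214] [0.548 0.281 0.218] [0.538 0.253 0.219] [0.532 0.255 0.221] [0.54  0.25  0.223] [0.542 0.269 0.227] [0.542 0.256 0.231] [0.545 0.259 0.244] 
scene btn (np.float64(408.5), np.float64(135.0)) tcp (np.float64(407.8), np.float64(138.0))
green 68 [0.5623 0.2528 0.23  ] [0.539 0.243 0.218] [0.574 0.272 0.247] 403 414 132 141
[0.537 0.231 0.203] [0.578 0.248 0.208] [0.545 0.235 0.21 ] [0.546 0.242 0.211] [0.579 0.264 0.213] [0.578 0.263 0.217] [0.539 0.26  0.221] [0.571 0.248 0.223] [0.562 0.253 0.227] [0.552 0.253 0.232] [0.569 0.263 0.245] [0.555 0.25  0.254] [0.567 0.261 0.264] [0.572 0.267 0.274] [0.564 0.243 0.288]
```

```bash
python3 - <<'E'
from h import *
p,_=cloud('scene'); w,_=cloud('wrist')
a=cv2.resize(p[95:175,360:460],(400,320),interpolation=cv2.INTER_CUBIC); b=cv2.resize(w,(400,250)); b=np.vstack([b,np.zeros((70,400,3),np.uint8)])
save('z6',np.hstack([a,b]))
E
```

```text
(no output)
```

View pics/z6.png

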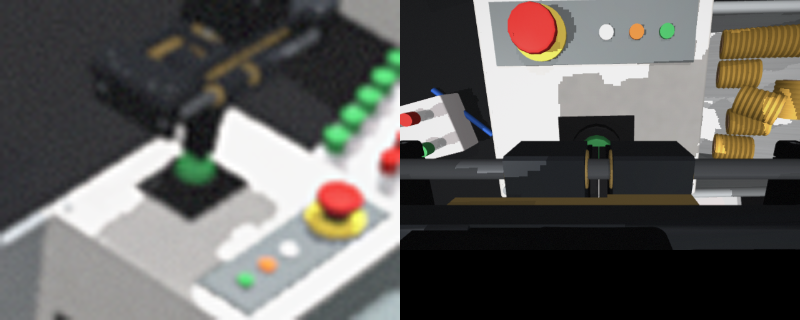

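The fingertip looks to be only just on top of the button, with no pressing yet. I'll continue down in small steps under force watch.

Call:
send_rows(
  moves=[
    [0,0,0.008,0,0,0],
    [0,0,0.012,0,0,0],
    [0,0,0.012,0,0,0],
  ],
)

```text
time_s: 48.75
position: [0.5558, 0.2594, 0.2165]
tcp_rot: [[0.999, 0.043, -0.002], [0.043, -0.999, -0.001], [-0.002, 0.001, -1.0]]
force: [0.4, -0.2, 0.2]
opening: 0.005
grasp_force: 0.0
```

Call:
send_rows(
  moves=[
    [0,0,0.008,0,0,0],
    [0,0,0.012,0,0,0],
    [0,0,0.012,0,0,0],
  ],
)

```text
time_s: 49.05
position: [0.5558, 0.2593, 0.2136]
tcp_rot: [[0.999, 0.043, -0.002], [0.043, -0.999, -0.001], [-0.002, 0.001, -1.0]]
force: [0.3, 0.6, -0.6]
opening: 0.006
grasp_force: 0.0
```

```bash
cat > f.py <<'E'
from h import *
st()
for n in('side','scene'):
    p,W=cloud(n); hsv=cv2.cvtColor(p,cv2.COLOR_RGB2HSV); near=(abs(W[...,0]-.556)<.03)&(abs(W[...,1]-.26)<.03)&(W[...,2]<.33)
    g=near&(hsv[...,0]>45)&(hsv[...,0]<85)&(hsv[...,1]>90)
    v,u=np.nonzero(g); print(n,'green',g.sum(),np.median(W[g],0).round(4),'rows',v.min(),v.max(),'cols',u.min(),u.max())
    d=near&~g&(W[...,2]>.222)
    k=W[d]; v,u=np.nonzero(d); o=np.argsort(k[:,2])[:8]
    print('finger',d.sum()); [print(k[i].round(3),u[i],v[i],p[v[i],u[i]]) for i in o]
E
python3 f.py
```

```text
t 49.05 pos [0.5558 0.2593 0.2136] yaw 2.5 z [-0.002 -0.001 -1.   ] j [ 1.460e+01  2.860e+01  8.300e+01 -1.000e-01  6.850e+01  1.022e+02] F [ 0.3  0.6 -0.6] op 0.006 g 0.0
side green 3 [0.5427 0.2612 0.2294] rows 280 282 cols 278 279
finger 101
[0.536 0.251 0.222] 283 280 [67 69 66]
[0.532 0.265 0.222] 282 285 [76 72 73]
[0.549 0.284 0.222] 273 289 [75 77 72]
[0.537 0.274 0.222] 279 287 [79 80 77]
[0.536 0.27  0.222] 280 286 [78 77 77]
[0.539 0.269 0.223] 279 285 [72 88 76]
[0.533 0.269 0.223] 281 286 [76 76 74]
[0.539 0.256 0.223] 281 281 [71 85 70]
scene green 60 [0.5629 0.2519 0.229 ] rows 134 140 cols 403 414
finger 170
[0.571 0.266 0.222] 413 139 [40 61 44]
[0.57  0.249 0.222] 409 141 [42 56 43]
[0.537 0.262 0.222] 404 134 [101 114 102]
[0.553 0.241 0.223] 403 139 [35 40 39]
[0.565 0.281 0.223] 415 136 [157 153 153]
[0.574 0.276 0.223] 416 138 [41 43 42]
[0.565 0.241 0.223] 406 141 [31 38 36]
[0.572 0.273 0.223] 415 138 [26 25 29]
```

Call:
send_rows(
  moves=[
    [0,0,0.008,0,0,0],
    [0,0,0.008,0,0,0],
    [0,0,0.008,0,0,0],
  ],
)

```text
time_s: 49.45
position: [0.5559, 0.2593, 0.2117]
tcp_rot: [[0.999, 0.043, -0.001], [0.043, -0.999, -0.001], [-0.001, 0.001, -1.0]]
force: [-0.5, 0.5, 1.3]
opening: 0.004
grasp_force: 0.0
```

Call:
send_rows(
  moves=[
    [0,0,0.008,0,0,0],
    [0,0,0.008,0,0,0],
    [0,0,0.008,0,0,0],
  ],
)

```text
time_s: 49.75
position: [0.5563, 0.2595, 0.2101]
tcp_rot: [[0.999, 0.043, -0.0], [0.043, -0.999, -0.001], [-0.0, 0.001, -1.0]]
force: [-0.1, 0.5, 1.8]
opening: 0.007
grasp_force: 0.8
```

```bash
python3 f.py | grep -v '^\['
```

```text
t 49.75 pos [0.5563 0.2595 0.2101] yaw 2.5 z [-0.    -0.001 -1.   ] j [ 1.460e+01  2.890e+01  8.320e+01 -1.000e-01  6.800e+01  1.022e+02] F [-0.1  0.5  1.8] op 0.007 g 0.8
  return _methods._mean(a, axis=axis, dtype=dtype,
  ret = um.true_divide(
Traceback (most recent call last):
  File "f.py", line 6, in <module>
    v,u=np.nonzero(g); print(n,'green',g.sum(),np.median(W[g],0).round(4),'rows',v.min(),v.max(),'cols',u.min(),u.max())
                                                                                 ~~~~~^^
ValueError: zero-size array to reduction operation minimum which has no identity
```

Contact force is rising now (the closed fingertips sit shorter than the TCP). Continuing.

Call:
send_rows(
  moves=[
    [0,0,0.008,0,0,0],
    [0,0,0.008,0,0,0],
    [0,0,0.008,0,0,0],
  ],
)

```text
time_s: 50.1
position: [0.5563, 0.2595, 0.2081]
tcp_rot: [[0.999, 0.043, -0.0], [0.043, -0.999, -0.001], [-0.0, 0.001, -1.0]]
force: [1.0, 0.0, 2.9]
opening: 0.008
grasp_force: 1.4
```

Call:
send_rows(
  moves=[
    [0,0,0.008,0,0,0],
    [0,0,0.008,0,0,0],
    [0,0,0.008,0,0,0],
  ],
)

```text
time_s: 50.4
position: [0.5563, 0.2595, 0.2061]
tcp_rot: [[0.999, 0.043, -0.0], [0.043, -0.999, -0.001], [-0.0, 0.001, -1.0]]
force: [0.1, -0.4, 5.4]
opening: 0.004
grasp_force: 2.0
```

Call:
send_rows(
  moves=[
    [0,0,0.008,0,0,0],
    [0,0,0.008,0,0,0],
    [0,0,0.008,0,0,0],
  ],
)

```text
time_s: 50.7
position: [0.5563, 0.2595, 0.2047]
tcp_rot: [[0.999, 0.043, 0.0], [0.043, -0.999, -0.001], [-0.0, 0.001, -1.0]]
force: [-0.4, 0.5, 7.9]
opening: 0.0
grasp_force: 3.7
```

Call:
send_rows(
  moves=[
    [0,0,0.008,0,0,0],
    [0,0,0.008,0,0,0],
    [0,0,0.008,0,0,0],
    [0,0,0.008,0,0,0],
  ],
)

```text
time_s: 51.1
position: [0.5564, 0.2595, 0.2045]
tcp_rot: [[0.999, 0.043, 0.001], [0.043, -0.999, -0.001], [0.001, 0.001, -1.0]]
force: [-2.6, -1.0, 15.5]
opening: 0.005
grasp_force: 7.5
```

Call:
send_rows(
  moves=[
    [0,0,-0.1,0,0,0],
    [0,0,-0.3,0,0,0],
    [0,0,-0.5,0,0,0],
    [-0.2,0,-0.7,0,0,0],
    [-0.35,0.3,-0.7,0,0,0],
    [-0.35,0.6,-0.7,0,0,0],
    [-0.35,0.75,-0.7,0,0,0],
    [-0.35,0.75,-0.7,0,0,0],
    [-0.35,0.75,-0.7,0,0,0],
  ],
)

```text
time_s: 52.0
position: [0.4759, 0.0634, 0.3765]
tcp_rot: [[0.999, 0.035, -0.003], [0.035, -0.999, -0.004], [-0.003, 0.004, -1.0]]
force: [-0.2, 0.1, -0.3]
opening: 0.005
grasp_force: 0.0
```

```bash
python3 - <<'E'
from h import *
st(); p,W=cloud('wrist')
hsv=cv2.cvtColor(p,cv2.COLOR_RGB2HSV); h,s=hsv[...,0],hsv[...,1]
m=(h>15)&(h<32)&(s>120)&(W[...,2]<.3)&(W[...,2]>.02)&(W[...,1]>-.04)&(W[...,1]<.18)&(W[...,0]<.71)&(W[...,0]>.49); q=W[m]
print('cob',m.sum(),'z',np.percentile(q[:,2],[1,50,99.5]).round(3),'y',np.percentile(q[:,1],[.5,99.5]).round(3),'x',np.percentile(q[:,0],[.5,99.5]).round(3))
c=[]
for n in('scene','side'):
    p,W=cloud(n); c.append(cv2.resize(p,(400,250))); v=p.max(-1); z=W[...,2]
    w=W.reshape(-1,3); d=w[((w>[.44,.16,.178])&(w<[.51,.37,.196])).all(1)]; print(n,'door slope',np.degrees(np.arctan(np.polyfit(d[:,1],d[:,0],1)[0])).round(2))
    for x,y in((.481,-.182),(.516,-.326),(.521,-.47)):
        k=w[(abs(w[:,0]-x)<.05)&(abs(w[:,1]-y)<.06)&(w[:,2]>.1)&(w[:,2]<.13)&(v.ravel()<75)]; print(n,'tray',len(k),k.mean(0).round(3))
save('fin',np.hstack(c))
E
```

```text
t 52.0 pos [0.4759 0.0634 0.3765] yaw 2.0 z [-0.003 -0.004 -1.   ] j [-5.6  8.8 86.9 -0.2 84.4 82.4] F [-0.2  0.1 -0.3] op 0.005 g 0.0
cob 9854 z [0.084 0.125 0.165] y [0.004 0.161] x [0.512 0.671]
scene door slope -5.25
scene tray 153 [ 0.486 -0.181  0.116]
scene tray 175 [ 0.52  -0.328  0.116]
scene tray 201 [ 0.526 -0.475  0.116]
side door slope -2.55
side tray 98 [ 0.479 -0.176  0.115]
side tray 72 [ 0.512 -0.316  0.115]
side tray 22 [ 0.521 -0.431  0.113]
```

View pics/fin.png

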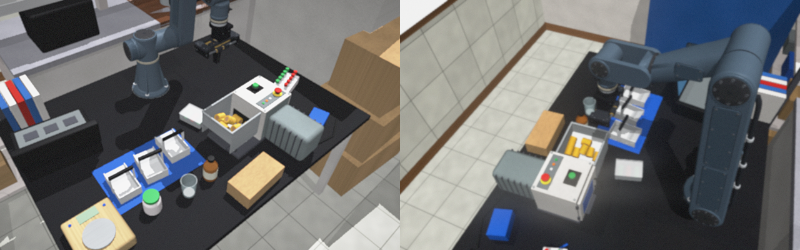

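The button reached its hard stop at 15 N and was released. The cobs' tops are at or below 0.165 m, under the 0.190 rim. The door is shut and all three trays are upright on the mat, so I'm handing in.

```bash
python3 -c "
from rig import ticket; print(ticket.hand_in())"
```

```text
the job is handed in; nothing more can be done
None
```

I handed the job in at about 52 s of robot time: door shut, cob pieces from all three trays in the hopper (I counted nine), empty trays upright on the mat and the start button pressed to its stop and released; the judge returned no verdict.

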